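# Rotate flat tins in a counter stock rack with a hold-down bar

## Task

Restock the little counter rack, oldest stock first: swing the hold-down bar right up, slide the old tin forward out from beneath it to the front lip of the lane without lifting it out, and lay the new flat rectangular tin from the carton in the lane behind it. Then swing the bar fully down again over the new tin, with both tins flat in the lane, and leave the jar, small box, mug and round tin where they stand.

Things in the scene. Friction and masses are not known exactly. Their poses are not given: they have to be found in the camera images.
- rack: Fixed grey stock rack, one lane for two flat tins end to end. Origin at table height under the lane's centre; x along the lane to its back end (the front end, -x, faces roughly the robot), y across, z up. Lane floor 4 mm above the table. Lane 210 mm long (x -105 to 105), 62 mm wide inside; on all four sides lips 5 mm thick, rising only to 9 mm above the table.
- lane_front (a point): Foot of the front lip: the lane's front end on its floor, rack (-105, 0, 4) mm.
- bracket_top (a point): Top of the hinge bracket, 40 mm above the table; it spans rack x -13 to 39, y 81 to 103 mm. Opposite, a rest post 27.5 mm tall stands under the bar's free end at rack y -56 mm.
- bar_flange (a point): Middle of the lower edge of the flange that hangs 17.5 mm below the bar along its front edge. Bar down: rack x -4 to 2, y -28 to 28 mm, 10 mm above the table, right in front of the back tin, which cannot slide forward until the bar is up.
- bar (a joint): Hold-down bar angle, rad: 0 down, level across the lane; 1.75 fully open. Turns about the rack's x; free end rises from the -y side and swings over to +y. Stiff hinge, stays at any angle: about 4 N at the knob lifts it, 2 N lowers it. Steel, 152 x 34 x 6 mm; down: rack x -4 to 30, y -62 to 90, underside 27.5 mm above the table. Open past 1.6 it stands clear beside the lane, 185 mm high.
- bar_knob (a point): Centre of the black cylindrical knob, 22 mm in diameter, lying along the rack's x, its flat ends 26 mm apart, on a 10 mm thick stem on top of the bar near its free end; bar down: rack (13, -46, 61.5) mm. It is 136 mm along the bar from the hinge axis and 31 mm above the bar's mid-plane. Pinched by its two flat ends it can turn between the fingers along its arc.
- bar_hinge (a point): Point on the bar's hinge axis, in the rack at (13, 90, 30.5) mm; the axis runs along the rack's x.
- old_tin: The old tin, flat, closed, green, rectangular, 90 (x) by 56 (y) by 22 mm, about 0.25 kg. Origin at the centre of its underside. Lies at the start in the back half of the lane, under the bar; its upper 17 mm stand above the back lip, so it can be pushed from behind over the lip.
- new_tin: The new tin, same make and size as the old one (90 x 56 x 22 mm, origin at the centre of its underside). Lies flat in the carton at the start.
- carton: Fixed open cardboard carton, 216 (x) by 156 (y) mm outside, walls 3 mm thick and 30 mm high, floor 3 mm thick. Origin at the centre of its underside. Carton and rack stand on either side of the robot's x axis, which one on which side varies.
- round_tin: Bystander: small round green tin, 38 mm in diameter, 24 mm high, in the +x end of the carton. Origin at the centre of its underside.
- jar: Bystander: jar, 50 mm in diameter, 85 mm high, beside the rack on its -y side. Origin at the centre of its underside.
- small_box: Bystander: small carton, 50 x 60 x 70 mm high, beside the rack on its +y side. Origin at the centre of its underside.
- mug: Bystander: white mug, 72 mm in diameter, 85 mm high with its handle at its +y, between rack and carton at the far side. Origin at the centre of its underside.
Mind the look-alikes: they are no part of the job. Several things have the shape of the rack; the one meant has the colours described above.

How it is judged:
By the outcome, as a careful person would: the job done as asked, in the order asked, and still so for the second after the job is handed in, with the robot touching nothing.
It also fails if it takes over 72 s, if anything falls off the work surface, if the arm or the gripper's body presses on something with over 40 N, if the wrist force passes 120 N, or if a joint passes its speed limit or range.

## Robot

A 6-joint arm with a two-finger parallel gripper is mounted at the origin on the work surface. World frame = base frame: x ahead of the robot, y to its left, z up, the work surface at z = 0. Lengths are in m, angles in rad, forces in N, time in s.
With the tool pointing down it reaches from about 0.225 to 0.725 m from the base axis. Payload 3.1 kg.
Tool frame: the origin (TCP) lies between the finger pads; the fingertips stand 19 mm ahead of it and the grasp point (between the pads) is the TCP (bot.tip_extent is the distance from the TCP to the fingertips, in m); z points along the fingers, y is the line along which they close (so a half turn about z gives the same grasp; the last joint's range is limited). The gripper opens to 85 mm and grips with 20 to 120 N. Pads are 22 mm wide; open, the fingers measure 114 mm over their backs; the gripper's body (76 mm by 85 mm) begins 54 mm behind the grasp point. The pads swing forward as they close: fully open they stand 13 mm farther back than shut.
Start: joints at [1.17, 0.048, 0.099, 1.622, 0, 1.443], TCP at [0.141, 0.506, 0.218] pointing down, gripper open.
Joint ranges: [-2.91, 2.91], [-0.99, 1.94], [-1.21, 1.42], [-2.12, 2.29], [-1.49, 1.47], [-3.14, 3.14]. Speed limits (rad/s): [2.79, 2.79, 3.14, 3.14, 3.14, 3.14].

## Interface

Orientations are given as a rotation vector (axis times angle).
In Python, from workcell import bot, vision, workorder gives the robot as it stands. The module is installed in compiled form; this text tells all that it offers.
- The arm moves only by the tool apply_moves, never from a script. Its argument "motion" is a list of rows, each a list of 7 numbers: the shift along the tool's x, y, z in m, then the turn, a rotation vector about the tool's x, y, z in rad, then the opening, from -1 (shut) to 1 (fully open). A call has exactly 10 rows; each row shifts and turns the commanded pose from where the row before left it, along the tool's axes as they then stand; what a row does not reach is not made up. A row lasts 1/8 s, in which the tool goes at most 62.5 mm and 10.7 degrees, less where a joint would pass 70% of its speed; a pose out of reach is approached as far as the arm can. A call is refused whole if a number of a shift passes 0.0625 or a number of a turn 0.188, either way. A call with a gripper value outside its range is refused whole. The fingers move at their own pace and stop on an object; "newtons" is the grip in N (left out, the last holds). Time passes only in rows, so rows that do not move let the fingers close, or fill a call up. It gives the time, the measured TCP pose, the force, the opening and the grip force at its end, in the units of the state.
- bot.read_state(): the state, without advancing time (a new reading comes with each control period).
- vision.capture(name): name is "scene" or "top"; returns (picture, depth): 384x512x3 uint8, blue, green, red; 384x512 float32, m along the optical axis (not along the pixel's ray), 0 where there is no reading.
- vision.camera_model(name): a dict with "fovy" (degrees; the focal length in pixels is half the picture's height over the tangent of half this angle, whatever the lens; pixels are square), "cx", "cy" (the principal point, pixels), "view" (4x4, takes a point from world to camera coordinates). Camera axes: x right, y up, looking along -z (the intrinsics and any distortion apply to the point x, -y, -z); pixel columns grow to the right and rows downward; lengths in m; the calibration is good to about 2 mm. A picture is of the moment at which its call begins. camera_model takes no time and is no camera call.
- workorder.sign_off(): hands the job in; it is judged then, once.
The state is a dict: "clock": time; "q": joint angles; "dq": joint speeds; "tau": joint torques, N m; "tcp_pos": TCP position; "orientation": TCP orientation; "wrist_force": force on the tool from outside, world axes, zero at the start; "torque": the same for the moment, N m; "grip_width": opening from 0.0 (shut) to 1.0 (fully open); "grip_force": force on a finger pad.
Only numpy, scipy, OpenCV 4.12 (cv2) and the standard library are available. Lean on these libraries where they do the work, as an engineer would, in place of code of your own. Each camera call takes 0.05 s, during which the arm holds its last target. There are 200 camera calls.

## Working session

There is one attempt and no reset: what is moved stays moved. The work goes in short steps, Python scripts to look and compute and a tool call to move; the robot and the scene stay as the last step left them, time stands still between calls to the robot, and variables do not carry over. Pictures are saved under pics/ and viewed, at most 10 in all, crops included, and the job is handed in when it is done.

Besides the shell and the picture viewer there is one more tool, called after "Request:" as a command line: name --pt "numbers of a row" for each row, then --argument value for the rest. apply_moves: Moves the arm, as the interface text tells. Its arguments: {"type":"object","properties":{"motion":{"type":"array"},"newtons":{"type":"number"}},"required":["motion"]}

```bash
mkdir -p pics; python3 - <<'E'
from workcell import bot, vision, workorder
import cv2,numpy as np
s=bot.read_state();print(s)
for n in("scene","top"):
    p,d=vision.capture(n);cv2.imwrite(f"pics/{n}0.png",p);np.save(f"{n}0.npy",d);print(n,vision.camera_model(n))
E
```

```text
{'clock': 0.0, 'q': array([1.17024483e+00, 4.87687917e-02, 9.75802697e-02, 1.62196127e+00,
       1.08274830e-05, 1.44303804e+00]), 'dq': array([-0.0002004 , -0.00013546,  0.00045881, -0.00140825, -0.00144184,
        0.00043224]), 'tau': array([ 8.07415363e-04, -3.38774550e+01,  3.20019615e+01,  2.00646714e-02,
       -8.47917363e-06, -1.86003341e-06]), 'tcp_pos': array([0.14118651, 0.50500474, 0.21669897]), 'orientation': array([-0.42708994, -3.11179365,  0.00356344]), 'wrist_force': array([ 0.04593198, -0.66778773,  0.42661836]), 'torque': array([ 0.01453136, -0.00658528, -0.00561787]), 'grip_force': 0.0, 'grip_width': 0.9938525120135762}
scene {'fovy': 52.407939157915905, 'cx': 250.98259207113114, 'cy': 196.55676177859792, 'view': array([[-3.90034806e-01,  9.20799831e-01,  7.21337232e-04,
         2.59159198e-01],
       [-7.89154243e-01, -3.34675466e-01,  5.15002828e-01,
         4.02335001e-01],
       [ 4.74455931e-01,  2.00299782e-01,  8.57188175e-01,
        -1.31662244e+00],
       [ 0.00000000e+00,  0.00000000e+00,  0.00000000e+00,
         1.00000000e+00]])}
top {'fovy': 55.073181669935835, 'cx': 252.2171241961921, 'cy': 198.48028846862744, 'view': array([[ 0.01584246, -0.9998491 , -0.00712673, -0.04206072],
       [ 0.99793727,  0.01536789,  0.06233007, -0.57298484],
       [-0.06221114, -0.00809949,  0.99803015, -1.15536633],
       [ 0.        ,  0.        ,  0.        ,  1.        ]])}
```

View pics/top0.png

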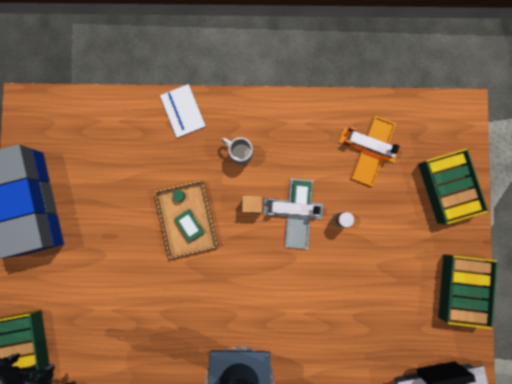

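View pics/scene0.png

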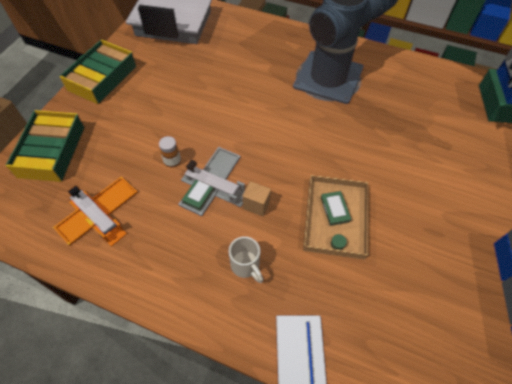

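The top view shows the grey rack at (298,213), with its grey bar at (293,208). The orange look-alike is at (372,150) and is not wanted. The new tin is at (188,226) in the carton, the round tin at (178,196), the old tin at (301,193), the jar at (345,220), the box at (252,205) and the mug at (239,150). The green and yellow crates at (453,187) and (468,290) also hold tin-like blocks and are not wanted either. I choose the grey rack, and will measure and crop it next.

```bash
cat > h.py <<'E'
import numpy as np,cv2
from workcell import bot,vision,workorder
from scipy.spatial.transform import Rotation as R
def cam(n):
    m=vision.camera_model(n);f=192/np.tan(np.radians(m['fovy']/2));return m,f
def ray(n,uv):
    m,f=cam(n);uv=np.atleast_2d(uv).astype(float);V=m['view']
    d=np.c_[(uv[:,0]-m['cx'])/f,-(uv[:,1]-m['cy'])/f,-np.ones(len(uv))]
    return -V[:3,:3].T@V[:3,3], d@V[:3,:3]
def plane(n,uv,z):
    o,d=ray(n,uv);return o+d*((z-o[2])/d[:,2])[:,None]
def cloud(n,d):
    v,u=np.mgrid[:384,:512];o,r=ray(n,np.c_[u.ravel(),v.ravel()])
    return (o+r*d.reshape(-1,1)).reshape(384,512,3)
def proj(n,P):
    m,f=cam(n);c=np.atleast_2d(P)@m['view'][:3,:3].T+m['view'][:3,3]
    return np.c_[m['cx']+f*c[:,0]/-c[:,2],m['cy']-f*c[:,1]/-c[:,2]]
def tri(ua,ub):
    (o1,d1),(o2,d2)=ray('top',ua),ray('scene',ub);A=np.c_[d1[0],-d2[0]]
    t=np.linalg.lstsq(A,o2-o1,rcond=None)[0];a,b=o1+t[0]*d1[0],o2+t[1]*d2[0]
    return (a+b)/2,np.linalg.norm(a-b)
def blobs(mask,amin=12):
    n,l,s,c=cv2.connectedComponentsWithStats(mask.astype(np.uint8));return [(i,s[i],c[i],l==i) for i in range(1,n) if s[i][4]>=amin]
E
python3 - <<'E'
from h import *
np.set_printoptions(precision=4,suppress=True)
P=cv2.imread('pics/top0.png');S=cv2.imread('pics/scene0.png')
dt=np.load('top0.npy');C=cloud('top',dt)
print('table z',C[300,260:330:20,2],C[150,300])
hsv=cv2.cvtColor(P,cv2.COLOR_BGR2HSV)
for nm,(u,v) in dict(tin=(188,226),round=(178,196),jar=(345,220),box=(252,205),mug=(239,150),bar=(290,209),lane=(298,235),old=(301,193)).items(): print(nm,C[v,u],hsv[v,u])
a=cv2.resize(P[165:265,235:365],None,fx=4,fy=4,interpolation=cv2.INTER_CUBIC)
b=cv2.resize(S[130:230,145:275],None,fx=4,fy=4,interpolation=cv2.INTER_CUBIC)
c=cv2.resize(P[170:270,145:275],None,fx=2,fy=2,interpolation=cv2.INTER_CUBIC)
cv2.imwrite('pics/crop1.png',np.r_[np.c_[a[:, :400],b[:, :400]]])
E
```

```text
table z [-0.0013 -0.0017  0.     -0.0003] [ 0.7349 -0.1859  0.0017]
tin [0.483  0.1683 0.0233] [115   7 231]
round [0.5774 0.2024 0.0248] [ 74 127 108]
jar [ 0.5093 -0.3117  0.085 ] [143   9 220]
box [ 0.5504 -0.0332  0.0713] [ 15 137 207]
mug [0.7311 0.0123 0.007 ] [ 16  27 124]
bar [ 0.5414 -0.1523  0.0326] [141  11 222]
lane [ 0.4596 -0.1814  0.0035] [ 99  16 164]
old [ 0.5927 -0.1871  0.0267] [116   8 232]Traceback (most recent call last):
  File "<stdin>", line 11, in <module>
cv2.error: OpenCV(4.12.0) /io/opencv/modules/imgcodecs/src/loadsave.cpp:1058: error: (-215:Assertion failed) image.channels() == 1 || image.channels() == 3 || image.channels() == 4 in function 'imwrite_'
```

```bash
python3 - <<'E'
from h import *
np.set_printoptions(precision=4,suppress=True)
P=cv2.imread('pics/top0.png');S=cv2.imread('pics/scene0.png')
a=cv2.resize(P[165:265,235:335],None,fx=4,fy=4,interpolation=cv2.INTER_CUBIC)
b=cv2.resize(S[130:230,175:275],None,fx=4,fy=4,interpolation=cv2.INTER_CUBIC)
cv2.imwrite('pics/crop1.png',cv2.hconcat([a,b]))
C=cloud('top',np.load('top0.npy'));hsv=cv2.cvtColor(P,cv2.COLOR_BGR2HSV)
H,Sa,V=cv2.split(hsv)
notwood=(Sa<70)|((H>50)&(H<95))
roi=np.zeros((384,512),bool);roi[170:262,270:330]=1
def rect(mask,nm):
    w=C[mask][:,:2].astype(np.float32);r=cv2.minAreaRect(w*1000);print(nm,r,'meanz',np.median(C[mask][:,2]),mask.sum());return r
# bar: z 28..42mm grey
bar=roi&(Sa<60)&(C[...,2]>.03)&(C[...,2]<.05);bar[:, :262]=0
roi2=np.zeros_like(roi);roi2[190:225,262:326]=1
barr=roi2&(C[...,2]>.029)&(C[...,2]<.1)
rect(barr,'bar')
lane=roi&notwood&(C[...,2]>-.001)&(C[...,2]<.029)
n=blobs(lane,30)
for i,s,c,m in n: rect(m,('lane',s,c))
kn=roi2&(C[...,2]>.05);print('knob',C[kn].mean(0) if kn.any() else None,kn.sum(),C[kn].max(0) if kn.any() else None)
g=(H>55)&(H<95)&(Sa>60)
white=(Sa<30)&(V>200)
r3=np.zeros_like(roi);r3[205:246,170:208]=1
rect(r3&(C[...,2]>.015),'newtin z');
m=r3&(g|white);rect(m,'newtin col')
r4=np.zeros_like(roi);r4[170:202,285:318]=1
rect(r4&(g|white)&(C[...,2]>.018)&(C[...,2]<.03),'oldtin')
r5=np.zeros_like(roi);r5[180:262,150:222]=1
rect(r5&(C[...,2]>.027)&(C[...,2]<.034),'carton rim')
for nm,(x0,x1,y0,y1,z) in dict(jar=(330,362,205,240,.08),box=(238,264,190,220,.064),mug=(215,258,130,170,.08),rnd=(168,190,185,206,.02)).items():
    q=np.zeros_like(roi);q[y0:y1,x0:x1]=1;rect(q&(C[...,2]>z)&(C[...,2]<z+.01),nm)
E
```

```text
bar ((561.9891357421875, -153.05950927734375), (78.8691635131836, 179.31375122070312), 0.8933213353157043) meanz 0.03410658370621855 604
('lane', array([ 273,  179,   50,   70, 1397], dtype=int32), array([298.6263, 214.4939])) ((529.295654296875, -178.79220581054688), (156.22412109375, 220.83767700195312), 85.71842956542969) meanz 0.006119403782264721 1397
knob [ 0.5369 -0.2002  0.1884] 75 [ 0.5751 -0.0426  1.1885]
newtin z ((510.9381408691406, 87.50497436523438), (98.5280990600586, 241.7364501953125), 17.628890991210938) meanz 0.024995081456024693 525
newtin col ((509.7189636230469, 85.37281036376953), (91.52447509765625, 239.73194885253906), 16.816856384277344) meanz 0.02516375433737883 377
oldtin ((597.302001953125, -188.11175537109375), (53.99591827392578, 64.79236602783203), 85.38861083984375) meanz 0.02612349625547361 278
carton rim ((506.0799560546875, 175.28770446777344), (216.086181640625, 156.46853637695312), 14.109406471252441) meanz 0.028943284693304205 377
jar ((510.97406005859375, -315.31158447265625), (42.30249786376953, 42.347354888916016), 27.94689178466797) meanz 0.08474588602781852 177
box ((554.244873046875, -33.424217224121094), (58.651309967041016, 50.681304931640625), 87.05441284179688) meanz 0.06970169450897501 309
mug ((719.05810546875, 4.375621795654297), (68.50102996826172, 70.04644775390625), 1.262488842010498) meanz 0.0847573940395685 95
rnd ((585.0269775390625, 203.61314392089844), (49.04377746582031, 55.227294921875), 11.234694480895996) meanz 0.026697527763624107 123
```

View pics/crop1.png

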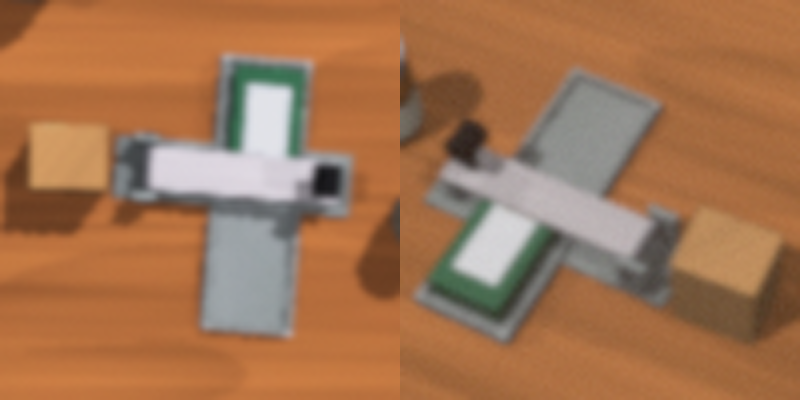

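The crop confirms the choice: grey rack, white steel bar, and black knob at about top pixel (316,210). The bracket is at (269,206) beside the box, and the old tin lies in the back half.

```bash
python3 - <<'E'
from h import *
np.set_printoptions(precision=4,suppress=True)
P=cv2.imread('pics/top0.png');S=cv2.imread('pics/scene0.png')
C=cloud('top',np.load('top0.npy'));H,Sa,V=cv2.split(cv2.cvtColor(P,cv2.COLOR_BGR2HSV))
def R_(u0,u1,v0,v1):
    q=np.zeros((384,512),bool);q[v0:v1,u0:u1]=1;return q
def flat(nm,m,z):
    m=max(blobs(m),key=lambda b:b[1][4])[3]
    v,u=np.nonzero(m);w=plane('top',np.c_[u,v],z)[:,:2].astype(np.float32)
    r=cv2.minAreaRect(w*1000);print(nm,np.round(r[0],1),np.round(r[1],1),round(r[2],2),m.sum());return r
nw=(Sa<70)|((H>50)&(H<95))
lane=flat('front lane part',R_(270,330,224,262)&nw,.009)
flat('back part',R_(286,330,170,199)&nw,.02)
g=((H>55)&(H<95)&(Sa>60))|((Sa<30)&(V>200))
flat('newtin',R_(170,208,205,246)&g,.025)
flat('oldtin',R_(285,318,170,202)&g,.026)
flat('round',R_(165,192,184,206)&((H>55)&(H<95)&(Sa>60)),.026)
kb=max(blobs(R_(305,330,195,225)&(V<70)),key=lambda b:b[1][4]);print('knob top px',kb[2],kb[1])
ks=max(blobs(((cv2.cvtColor(S,cv2.COLOR_BGR2HSV)[...,2]<70)&R_(180,205,150,178))),key=lambda b:b[1][4]);print('scene',ks[2],ks[1])
print('knob',tri(kb[2],ks[2]))
# full rack corners
for c in [(204,330),(291,336),(225,55),(312,63)]: print(plane('top',(235+c[0]/4-.4,165+c[1]/4-.4),.009)[0])
b=R_(271,312,198,222)&(Sa<40)&(V>190)&(C[...,2]<.06)
flat('bar',b,.0335)
E
```

```text
front lane part [ 458.5 -176.7] [73.2 78.5] 86.27 560
back part [ 607.5 -186.3] [60.9 73.2] 0.55 443
newtin [485.1 166. ] [85.5 52.8] 34.11 377
oldtin [ 597.3 -187.3] [55.6 64.7] 85.64 152
round [580.5 200.6] [31.9 28.6] 1.58 89
knob top px [316.3333 210.0714] [313 207   7   7  42]
scene [191.3208 165.2453] [187 161   9  10  53]
knob (array([ 0.5382, -0.2298,  0.0589]), np.float64(0.0013472851995933355))
[ 0.4208 -0.1417  0.009 ]
[ 0.4172 -0.2108  0.009 ]
[ 0.6409 -0.1563  0.009 ]
[ 0.6355 -0.2262  0.009 ]
bar [ 550.9 -158.3] [ 50.2 119.2] 0.88 443
```

```bash
cat >> h.py <<'E'
YAW=np.radians(-4.0);O=np.array([.5286,-.1834,0])
RK=R.from_euler('z',YAW)
def rk(x,y,z): return O+RK.apply([x/1000,y/1000,z/1000])      # rack mm -> world
def inrack(p): return RK.inv().apply(np.asarray(p)-O)*1000
def down(yaw):  # tool z down, tool y along yaw (rad)
    y=np.array([np.cos(yaw),np.sin(yaw),0]);z=np.array([0,0,-1.]);return R.from_matrix(np.c_[np.cross(y,z),y,z])
def plan(tgts,n,start=None):
    """tgts: list of (pos,Rot); n rows each; prints per-row shifts (mm) and turns from measured pose"""
    if start is None:
        s=bot.read_state();start=(s['tcp_pos'],R.from_rotvec(s['orientation']))
    p,r=start;p=np.array(p)
    for (q,rq),k in zip(tgts,n):
        w=(r.inv()*rq).as_rotvec()/k;dp=(np.asarray(q)-p)/k
        for i in range(k):
            sh=r.inv().apply(dp);print(np.round(sh,4).tolist(),np.round(w,3).tolist());r=r*R.from_rotvec(w);p=p+dp
E
python3 - <<'E'
from h import *
print(bot.tip_extent)
plan([(rk(13,-46,150),down(YAW))],[14])
E
```

```text
0.019
[-0.0415, -0.0429, 0.0049] [-0.0, 0.0, 0.098]
[-0.0455, -0.0387, 0.0048] [-0.0, 0.0, 0.098]
[-0.049, -0.0341, 0.0048] [-0.0, 0.0, 0.098]
[-0.0521, -0.0291, 0.0048] [-0.0, 0.0, 0.098]
[-0.0547, -0.0239, 0.0048] [-0.0, 0.0, 0.098]
[-0.0568, -0.0184, 0.0048] [-0.0, 0.0, 0.098]
[-0.0583, -0.0128, 0.0048] [-0.0, 0.0, 0.098]
[-0.0593, -0.0071, 0.0048] [-0.0, 0.0, 0.098]
[-0.0597, -0.0013, 0.0048] [-0.0, 0.0, 0.098]
[-0.0595, 0.0046, 0.0048] [-0.0, 0.0, 0.098]
[-0.0588, 0.0104, 0.0048] [-0.0, 0.0, 0.098]
[-0.0575, 0.016, 0.0048] [-0.0, 0.0, 0.098]
[-0.0557, 0.0216, 0.0048] [-0.0, 0.0, 0.098]
[-0.0533, 0.0269, 0.0048] [-0.0, 0.0, 0.098]
```

Request:
apply_moves --pt "-0.0415 -0.043 0.004 0 0 0.098 1" --pt "-0.0455 -0.0385 0.004 0 0 0.098 1" --pt "-0.049 -0.034 0.004 0 0 0.098 1" --pt "-0.052 -0.029 0.004 0 0 0.098 1" --pt "-0.0545 -0.024 0.004 0 0 0.098 1" --pt "-0.057 -0.0185 0.004 0 0 0.098 1" --pt "-0.0585 -0.013 0.004 0 0 0.098 1" --pt "-0.059 -0.007 0.004 0 0 0.098 1" --pt "-0.0595 -0.001 0.004 0 0 0.098 1" --pt "-0.0595 0.0045 0.004 0 0 0.098 1"

```text
clock: 1.35
tcp_pos: [0.4248, -0.0215, 0.1774]
orientation: [-1.846, -2.541, -0.001]
wrist_force: [0.3, 1.2, 0.1]
grip_width: 1.0
grip_force: 0.0
```

Request:
apply_moves --pt "-0.059 0.0105 0.005 0 0 0.098 1" --pt "-0.0575 0.016 0.005 0 0 0.098 0.2" --pt "-0.0555 0.0215 0.005 0 0 0.098 0.0" --pt "-0.0535 0.027 0.005 0 0 0.098 0.0" --pt "0 0 0 0 0 0 0.0" --pt "0 0 0 0 0 0 0.0" --pt "0 0 0 0 0 0 0.0" --pt "0 0 0 0 0 0 0.0" --pt "0 0 0 0 0 0 0.0" --pt "0 0 0 0 0 0 0.0"

```text
clock: 2.6
tcp_pos: [0.5374, -0.2299, 0.1583]
orientation: [2.301, 2.138, 0.0]
wrist_force: [-0.3, -0.1, 0.0]
grip_width: 0.502
grip_force: 0.0
```

```bash
python3 - <<'E'
from h import *
s=bot.read_state();print(s['clock'],s['tcp_pos'],s['grip_width'],s['q'],s['wrist_force'])
p,d=vision.capture('scene');C=cloud('scene',d)
cv2.imwrite('pics/a.png',cv2.resize(p[60:230,130:300],None,fx=3,fy=3))
plan([(rk(13,-46,95),down(YAW)),(rk(13,-46,61.5),down(YAW))],[1,1])
E
```

```text
2.6 [ 0.53738725 -0.22986636  0.15832057] 0.5017453501251737 [-5.18888430e-01  1.96984768e-01  1.43896939e-01  1.51711953e+00
 -3.27830542e-05  1.12530596e+00] [-0.31510296 -0.05074637  0.03296731]
[-0.0001, 0.0009, 0.0632] [0.0, 0.0, -0.004]
[0.0, -0.0, 0.0335] [0.0, 0.0, 0.0]
```

View pics/a.png

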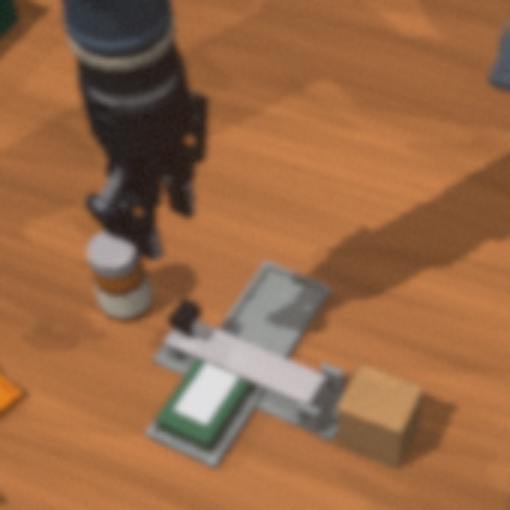

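Request:
apply_moves --pt "0 0.001 0.03 0 0 0 0.0" --pt "0 0 0.03 0 0 0 0.0" --pt "0 0 0.02 0 0 0 0.0" --pt "0 0 0.016 0 0 0 0.0" --pt "0 0 0 0 0 0 0.0" --pt "0 0 0 0 0 0 0.0" --pt "0 0 0 0 0 0 -0.6" --pt "0 0 0 0 0 0 -0.6" --pt "0 0 0 0 0 0 -0.6" --pt "0 0 0 0 0 0 -0.6" --newtons 40

```text
clock: 3.9
tcp_pos: [0.5385, -0.2304, 0.0621]
orientation: [2.302, 2.138, 0.0]
wrist_force: [0.6, 0.8, -0.2]
grip_width: 0.199
grip_force: 0.0
```

```bash
python3 - <<'E'
from h import *
s=bot.read_state();print(s['clock'],inrack(s['tcp_pos']),s['grip_width'],s['grip_force'],s['wrist_force'])
K=lambda t:rk(13,90-136*np.cos(t)+31*np.sin(t),30.5+136*np.sin(t)+31*np.cos(t))
T=np.linspace(0,1.76,17);r=R.from_rotvec(s['orientation'])
for a,b in zip(T[:-1],T[1:]): print(np.round(r.inv().apply(K(b)-K(a)),4).tolist())
E
```

```text
3.9 [ 13.12767364 -46.17689585  62.08362628] 0.19941485933249184 0.0 [ 0.56870714  0.78815704 -0.24673736]
[0.0042, -0.0, -0.0147]
[0.0058, -0.0, -0.0142]
[0.0073, -0.0, -0.0135]
[0.0088, -0.0, -0.0126]
[0.0101, -0.0, -0.0115]
[0.0113, -0.0, -0.0104]
[0.0124, -0.0, -0.0091]
[0.0133, -0.0001, -0.0076]
[0.0141, -0.0001, -0.0061]
[0.0146, -0.0001, -0.0046]
[0.0151, -0.0001, -0.0029]
[0.0153, -0.0001, -0.0013]
[0.0153, -0.0001, 0.0004]
[0.0152, -0.0001, 0.0021]
[0.0149, -0.0001, 0.0038]
[0.0144, -0.0001, 0.0054]
```

```bash
python3 - <<'E'
from h import *
p,d=vision.capture('scene')
q,d=vision.capture('top')
cv2.imwrite('pics/b.png',cv2.hconcat([cv2.resize(p[110:210,150:250],None,fx=4,fy=4),cv2.resize(q[165:265,255:355],None,fx=4,fy=4)]))
E
```

```text
(no output)
```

View pics/b.png

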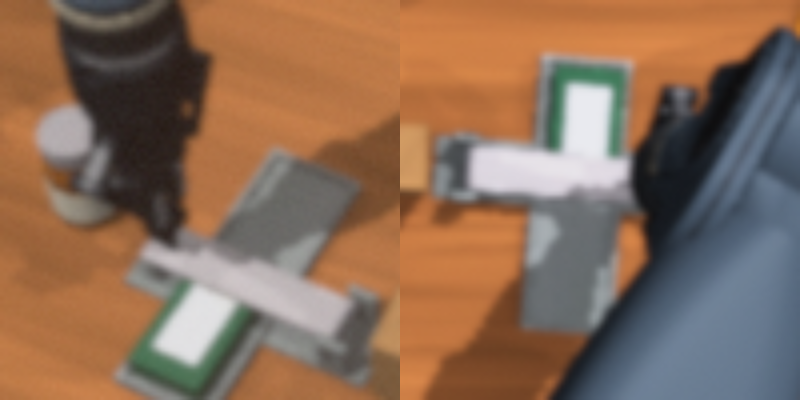

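The scene crop shows the fingers around the knob at about (165,235) in the crop, with the bar still down. The reported width is simply the commanded -0.6, with no grip force, so I'll close further.

Request:
apply_moves --pt "0 0 0 0 0 0 -1" --pt "0 0 0 0 0 0 -1" --pt "0 0 0 0 0 0 -1" --pt "0 0 0 0 0 0 -1" --pt "0 0 0 0 0 0 -1" --pt "0 0 0 0 0 0 -1" --pt "0 0 0 0 0 0 -1" --pt "0 0 0 0 0 0 -1" --pt "0 0 0 0 0 0 -1" --pt "0 0 0 0 0 0 -1" --newtons 40

```text
clock: 5.25
tcp_pos: [0.5384, -0.2303, 0.0619]
orientation: [-2.302, -2.138, 0.0]
wrist_force: [-0.2, 0.2, 0.5]
grip_width: 0.002
grip_force: 0.0
```

```bash
python3 - <<'E'
from h import *
s=bot.read_state();t=s['tcp_pos'];print(t,R.from_rotvec(s['orientation']).as_matrix().round(3).tolist())
p,d=vision.capture('scene')
for P in(t,t-[0,0,.019],rk(13,-46,61.5)): print(proj('scene',P))
u,v=proj('scene',t)[0].astype(int)
c=cv2.resize(p[v-35:v+25,u-30:u+50],None,fx=8,fy=8,interpolation=cv2.INTER_CUBIC)
c=cv2.convertScaleAbs(c,alpha=2.0,beta=20)
for P in(t,t-[0,0,.019]):
    a=(proj('scene',P)[0]-[u-30,v-35])*8;cv2.circle(c,tuple(int(x) for x in a),4,(0,0,255),-1)
cv2.imwrite('pics/c.png',c)
C=cloud('scene',d)
hsv=cv2.cvtColor(p,cv2.COLOR_BGR2HSV)
m=(hsv[...,2]<80)
for vv in range(v-10,v+14,2): print(vv,[(tuple(np.round(inrack(C[vv,uu])).astype(int))) for uu in range(u-9,u+10,3)])
E
```

```text
[ 0.53837898 -0.23032102  0.06188982] [[0.074, 0.997, -0.0], [0.997, -0.074, 0.0], [-0.0, -0.0, -1.0]]
[[190.71608454 164.5747428 ]]
[[191.62793785 168.62712531]]
[[190.77996725 164.66860998]]
154 [(np.int64(34), np.int64(-51), np.int64(131)), (np.int64(29), np.int64(-46), np.int64(128)), (np.int64(28), np.int64(-37), np.int64(132)), (np.int64(19), np.int64(-35), np.int64(123)), (np.int64(7), np.int64(-36), np.int64(108)), (np.int64(-60), np.int64(-82), np.int64(2)), (np.int64(-63), np.int64(-73), np.int64(3))]
156 [(np.int64(52), np.int64(-36), np.int64(152)), (np.int64(39), np.int64(-38), np.int64(136)), (np.int64(26), np.int64(-41), np.int64(119)), (np.int64(23), np.int64(-34), np.int64(119)), (np.int64(9), np.int64(-36), np.int64(101)), (np.int64(-54), np.int64(-79), np.int64(1)), (np.int64(-59), np.int64(-71), np.int64(0))]
158 [(np.int64(55), np.int64(-35), np.int64(148)), (np.int64(44), np.int64(-35), np.int64(135)), (np.int64(26), np.int64(-42), np.int64(110)), (np.int64(18), np.int64(-39), np.int64(102)), (np.int64(10), np.int64(-36), np.int64(94)), (np.int64(-47), np.int64(
[... 2240 characters left out ...]
), np.int64(33)), (np.int64(10), np.int64(-25), np.int64(37))]
174 [(np.int64(19), np.int64(-85), np.int64(-1)), (np.int64(18), np.int64(-74), np.int64(6)), (np.int64(30), np.int64(-52), np.int64(35)), (np.int64(25), np.int64(-45), np.int64(33)), (np.int64(22), np.int64(-38), np.int64(33)), (np.int64(18), np.int64(-31), np.int64(34)), (np.int64(14), np.int64(-24), np.int64(33))]
176 [(np.int64(25), np.int64(-81), np.int64(-1)), (np.int64(23), np.int64(-72), np.int64(2)), (np.int64(30), np.int64(-54), np.int64(24)), (np.int64(30), np.int64(-42), np.int64(32)), (np.int64(27), np.int64(-35), np.int64(32)), (np.int64(23), np.int64(-27), np.int64(33)), (np.int64(20), np.int64(-20), np.int64(33))]
```

View pics/c.png

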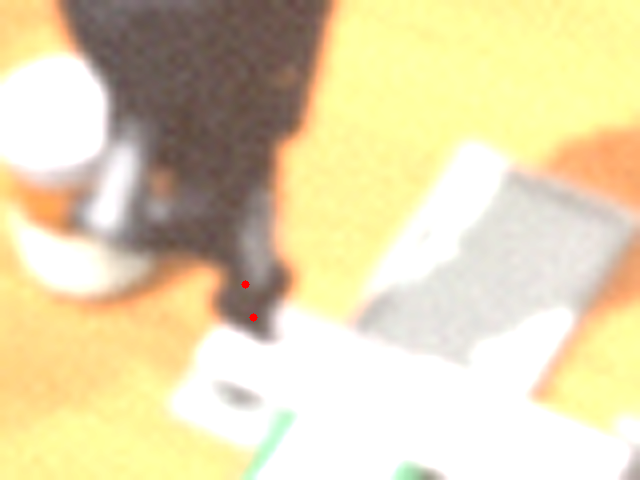

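```bash
python3 - <<'E'
from h import *
t=np.array([.5374,-.2299,.1583]);y=RK.apply([1,0,0])
for dz in(0,-.019,-.006):
  for dy in(-.03,.03): print(dz,dy,((proj('scene',t+[0,0,dz]+y*dy)[0]-[130,60])*3).round())
E
```

```text
0 -0.03 [187. 220.]
0 0.03 [148. 271.]
-0.019 -0.03 [190. 235.]
-0.019 0.03 [152. 285.]
-0.006 -0.03 [188. 225.]
-0.006 0.03 [150. 275.]
```

Both the image and the missed grip suggest the real fingertips sit 20–30 mm higher than the stated 19 mm ahead of the TCP. I'll reopen, go lower in small steps and close again.

Request:
apply_moves --pt "0 0 0 0 0 0 0.2" --pt "0 0 0 0 0 0 0.2" --pt "0 0 0 0 0 0 0.2" --pt "0 0 0 0 0 0 0.2" --pt "0 0 0 0 0 0 0.2" --pt "0 0 0.004 0 0 0 0.2" --pt "0 0 0.004 0 0 0 0.2" --pt "0 0 0.004 0 0 0 0.2" --pt "0 0 0.004 0 0 0 0.2" --pt "0 0 0 0 0 0 0.2"

```text
clock: 6.55
tcp_pos: [0.538, -0.2301, 0.0452]
orientation: [-2.301, -2.137, 0.001]
wrist_force: [-1.2, 0.4, -0.8]
grip_width: 0.599
grip_force: 0.0
```

```bash
python3 - <<'E'
from h import *
s=bot.read_state();t=s['tcp_pos'];print(t,s['wrist_force'])
p,d=vision.capture('scene')
u,v=proj('scene',t)[0].astype(int);print(u,v)
c=cv2.resize(p[v-45:v+15,u-30:u+50],None,fx=8,fy=8,interpolation=cv2.INTER_CUBIC)
c=cv2.convertScaleAbs(c,alpha=2.0,beta=20)
y=RK.apply([1,0,0])
for k in(-.025,.025):
  for z in(0,-.019):
    a=(proj('scene',t+y*k+[0,0,z])[0]-[u-30,v-45])*8;cv2.circle(c,tuple(int(x) for x in a),4,(0,0,255),-1)
cv2.imwrite('pics/d.png',c)
E
```

```text
[ 0.53796945 -0.23009611  0.04523645] [-1.18292436  0.38870809 -0.75440862]
191 168
```

View pics/d.png

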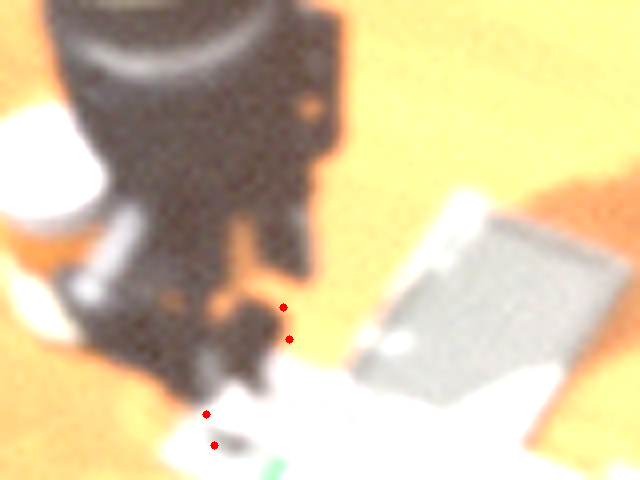

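The crop shows the near fingertip at about (300,275), above the red marks for the TCP level. The fingers now straddle the knob at (250,340), so I'll close.

Request:
apply_moves --pt "0 0 0 0 0 0 -1" --pt "0 0 0 0 0 0 -1" --pt "0 0 0 0 0 0 -1" --pt "0 0 0 0 0 0 -1" --pt "0 0 0 0 0 0 -1" --pt "0 0 0 0 0 0 -1" --pt "0 0 0 0 0 0 -1" --pt "0 0 0 0 0 0 -1" --pt "0 0 0 0 0 0 -1" --pt "0 0 0 0 0 0 -1" --newtons 40

```text
clock: 7.85
tcp_pos: [0.5394, -0.2305, 0.0465]
orientation: [2.301, 2.137, 0.002]
wrist_force: [4.8, -0.4, 1.6]
grip_width: 0.288
grip_force: 42.8
```

The knob is gripped (width 0.29, 43 N). Next is the arc.

Request:
apply_moves --pt "0.0042 0 -0.0147 0 0 0 -1" --pt "0.0058 0 -0.0142 0 0 0 -1" --pt "0.0073 0 -0.0135 0 0 0 -1" --pt "0.0088 0 -0.0126 0 0 0 -1" --pt "0.0101 0 -0.0115 0 0 0 -1" --pt "0.0113 0 -0.0104 0 0 0 -1" --pt "0.0124 0 -0.0091 0 0 0 -1" --pt "0.0133 0 -0.0076 0 0 0 -1" --pt "0.0141 0 -0.0061 0 0 0 -1" --pt "0 0 0 0 0 0 -1" --newtons 60

```text
clock: 9.1
tcp_pos: [0.5455, -0.1411, 0.1421]
orientation: [-2.298, -2.137, -0.003]
wrist_force: [10.0, 1.7, -10.9]
grip_width: 0.278
grip_force: 60.1
```

```bash
python3 - <<'E'
from h import *
s=bot.read_state();t=s['tcp_pos'];print(t,inrack(t),s['wrist_force'],s['grip_width'],s['grip_force'])
p,d=vision.capture('scene');q,_=vision.capture('top')
cv2.imwrite('pics/e.png',cv2.hconcat([cv2.resize(p[90:220,140:280],None,fx=3,fy=3),cv2.resize(q[150:280,220:340],None,fx=3,fy=3)]))
E
```

```text
[ 0.54554459 -0.14112789  0.14206576] [ 13.95456485  43.35113707 142.06576237] [ 10.0385658    1.66679399 -10.8656058 ] 0.278095209319244 60.11282444000244
```

View pics/e.png

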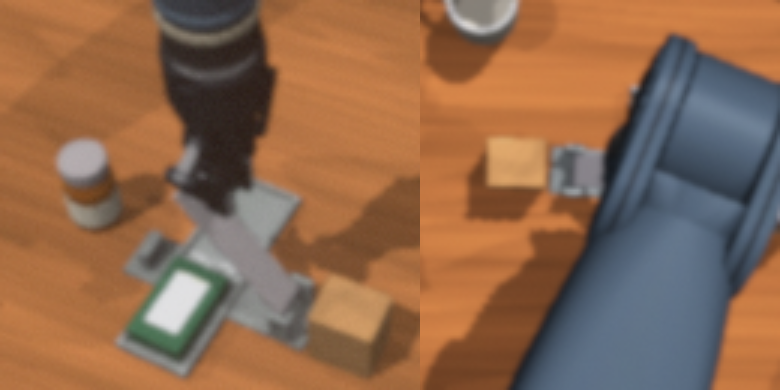

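The bar has come up to about 57°, still pinched. Continuing the arc.

Request:
apply_moves --pt "0.0146 0 -0.0046 0 0 0 -1" --pt "0.0151 0 -0.0029 0 0 0 -1" --pt "0.0153 0 -0.0013 0 0 0 -1" --pt "0.0153 0 0.0004 0 0 0 -1" --pt "0.0152 0 0.0021 0 0 0 -1" --pt "0.0149 0 0.0038 0 0 0 -1" --pt "0.0144 0 0.005 0 0 0 -1" --pt "0.002 0 0.001 0 0 0 -1" --pt "0 0 0 0 0 0 -1" --pt "0 0 0 0 0 0 -1"

```text
clock: 10.45
tcp_pos: [0.5532, -0.0361, 0.1426]
orientation: [-2.302, -2.137, -0.004]
wrist_force: [3.4, 2.5, 4.8]
grip_width: 0.239
grip_force: 59.5
```

```bash
python3 - <<'E'
from h import *
s=bot.read_state();t=s['tcp_pos'];print(inrack(t),s['wrist_force'],s['grip_width'],s['grip_force'])
p,d=vision.capture('scene');C=cloud('scene',d)
Q=(RK.inv().apply((C-O).reshape(-1,3))*1000).reshape(C.shape)
hsv=cv2.cvtColor(p,cv2.COLOR_BGR2HSV)
m=(Q[...,0]>-10)&(Q[...,0]<36)&(Q[...,1]>60)&(Q[...,1]<125)&(Q[...,2]>45)&(Q[...,2]<190)&(hsv[...,1]<70)&(hsv[...,2]>110)
q=Q[m];print(m.sum(),q.min(0),q.max(0))
if m.sum()>20:
    l=np.polyfit(q[:,2],q[:,1],1);print('y vs z slope',l,'theta',np.pi/2+np.arctan(l[0]))
E
```

```text
[ 14.254105   148.69176389 142.5936095 ] [3.43857126 2.47324316 4.75798964] 0.2392290054203299 59.47805464267731
105 [-3.9499795  73.47413172 45.28164159] [ 32.95889156 100.7558746  185.04582571]
y vs z slope [8.09834051e-02 8.10399786e+01] theta 1.6516033871591072
```

Request:
apply_moves --pt "0.004 0 0.001 0 0 0 -1" --pt "0.003 0 0.001 0 0 0 -1" --pt "0 0 0 0 0 0 -1" --pt "0 0 0 0 0 0 0.1" --pt "0 0 0 0 0 0 0.1" --pt "0 0 0 0 0 0 0.1" --pt "0 0 0 0 0 0 0.1" --pt "0 0 -0.02 0 0 0 0.1" --pt "0 0 -0.03 0 0 0 0.1" --pt "0 0 -0.04 0 0 0 0.1"

```text
clock: 11.75
tcp_pos: [0.5522, -0.0296, 0.2297]
orientation: [-2.3, -2.136, 0.003]
wrist_force: [0.8, 0.0, -0.4]
grip_width: 0.554
grip_force: 0.0
```

```bash
python3 - <<'E'
from h import *
s=bot.read_state();print(inrack(s['tcp_pos']),s['wrist_force'],s['grip_width'])
p,d=vision.capture('scene');C=cloud('scene',d)
Q=(RK.inv().apply((C-O).reshape(-1,3))*1000).reshape(C.shape)
hsv=cv2.cvtColor(p,cv2.COLOR_BGR2HSV)
m=(Q[...,0]>-10)&(Q[...,0]<36)&(Q[...,1]>60)&(Q[...,1]<140)&(Q[...,2]>45)&(Q[...,2]<192)&(hsv[...,1]<70)&(hsv[...,2]>110)
q=Q[m];print(m.sum(),q.min(0),q.max(0))
for a in range(50,190,20):
    w=q[(q[:,2]>a)&(q[:,2]<a+20)];print(a,len(w),np.median(w,axis=0) if len(w) else '')
plan([(rk(140,0,190),down(YAW))],[5])
E
```

```text
[ 12.83560594 155.07613031 229.65299501] [ 0.76711743  0.00958533 -0.40970268] 0.554293400230346
121 [-4.74244848 76.33630949 45.45079487] [ 33.03071517 120.31859046 185.00576742]
50 6 [30.69844936 92.87121337 57.97398866]
70 8 [31.37361227 95.54914435 79.82563066]
90 9 [  3.29403529  80.33877951 102.07266799]
110 12 [  3.44990368  82.23350583 118.20071235]
130 22 [  3.11792648  84.98876079 144.61709225]
150 15 [ 30.54611922 102.24255674 161.75729141]
170 47 [ 16.20777019 105.28489906 180.36267302]
[-0.0308, 0.0249, 0.0096] [0.002, 0.0, -0.001]
[-0.0309, 0.0249, 0.0096] [0.002, 0.0, -0.001]
[-0.0309, 0.0249, 0.0095] [0.002, 0.0, -0.001]
[-0.0309, 0.0249, 0.0095] [0.002, 0.0, -0.001]
[-0.0309, 0.0249, 0.0094] [0.002, 0.0, -0.001]
```

Request:
apply_moves --pt "-0.031 0.025 0.008 0 0 0 0" --pt "-0.031 0.025 0.008 0 0 0 -1" --pt "-0.031 0.025 0.008 0 0 0 -1" --pt "-0.031 0.025 0.008 0 0 0 -1" --pt "-0.031 0.025 0.008 0 0 0 -1" --pt "0 0 0.02 0 0 0 -1" --pt "0 0 0.03 0 0 0 -1" --pt "0 0 0.03 0 0 0 -1" --pt "0 0 0.03 0 0 0 -1" --pt "0 0 0 0 0 0 -1"

```text
clock: 13.05
tcp_pos: [0.6636, -0.1925, 0.0758]
orientation: [-2.297, -2.133, 0.006]
wrist_force: [-0.8, -0.1, -0.8]
grip_width: 0.001
grip_force: 0.0
```

```bash
python3 - <<'E'
from h import *
s=bot.read_state();t=s['tcp_pos'];print(t,inrack(t),s['wrist_force'],s['grip_width'])
for n in('scene','top'):
  p,d=vision.capture(n);C=cloud(n,d);Q=(RK.inv().apply((C-O).reshape(-1,3))*1000).reshape(C.shape)
  m=(abs(Q[...,0]-140)<60)&(abs(Q[...,1])<70)&(Q[...,2]>40)&(Q[...,2]<230)
  q=Q[m]
  for a in range(40,220,12):
    w=q[(q[:,2]>=a)&(q[:,2]<a+12)]
    if len(w): print(n,a,len(w),w[:,:2].min(0).round(),w[:,:2].max(0).round())
  H,S,V=cv2.split(cv2.cvtColor(p,cv2.COLOR_BGR2HSV))
  g=(H>55)&(H<95)&(S>60)&(Q[...,2]>20)&(Q[...,2]<32)&(abs(Q[...,1])<40)&(Q[...,0]>-20)&(Q[...,0]<120)
  w=Q[g];print(n,'old tin',len(w),np.percentile(w,[1,50,99],axis=0).round() if len(w) else '')
  cv2.imwrite(f'f_{n}.png',p)
p=cv2.imread('f_scene.png');u,v=proj('scene',t)[0].astype(int);print('tcp px',u,v,proj('scene',t-[0,0,.019]))
V=p.max(2)
for r in range(v-40,v+16,3): print(r,V[r,u-24:u+25:3])
E
```

```text
[ 0.66359976 -0.19248976  0.07580473] [135.30497585   0.34948671  75.80472978] [-0.79955487 -0.08325174 -0.80048062] 0.0012780897580054035
scene 88 13 [131.   1.] [148.  10.]
scene 100 25 [122.  -1.] [150.  11.]
scene 112 21 [130.   5.] [149.  11.]
scene 124 25 [122.   5.] [162.  13.]
scene 136 83 [98. -9.] [172.  14.]
scene 148 67 [91. -8.] [183.  16.]
scene 160 82 [83.  6.] [192.  17.]
scene 172 142 [ 80. -13.] [198.  19.]
scene 184 80 [ 81. -10.] [195.  20.]
scene 196 53 [148. -10.] [179.  20.]
scene 208 26 [135.  -9.] [175.  36.]
scene old tin 165 [[ 16. -24.  21.]
 [ 65.   3.  26.]
 [101.  27.  30.]]
top 172 2 [194.  11.] [196.  11.]
top old tin 0 
tcp px 180 203 [[181.39830396 207.44316087]]
163 [ 72  81  77  58  47  42  41  51  58  42  61  96 176 200 196 192 185]
166 [ 46  43  43  44  44  43  60  69  50  43  47  49 140 189 198 199 183]
169 [ 70  75  63  61  67  82  71  50  41  44  46  51 124 138 174 189 140]
172 [ 43  58  72  71  60  58  47  42  42  45  41  56  84  92 129 148 146]
175 [ 48  50  44  40  42  43  38  44  39  42  45  54  79 114 137 144 190]
178 [ 53  40  43  41  4
[... 312 characters left out ...]
5  94 175 123 203 232 232 231 227]
193 [161 141 107  72  83  47  43  40  57 102 117 169 229 232 232 232 181]
196 [117 117  93  61  54  54  48  41  60  76 122 208 231 232 231 211 107]
199 [ 87 132  69  61  53  41  39  43  75  77 121 126 154 208 226 127  75]
202 [144 108  63  42  44  62  89  65  75  80  90 112 120 110 100  77  62]
205 [178 173 151 152 159 187 197 185 131 145 134  94  88  79  78  63  84]
208 [168 177 177 178 183 184 196 203 200 173 140 145 133  96  59  73  96]
211 [160 160 168 175 177 177 193 207 206 202 198 179 146 141 139 123 100]
214 [162 158 168 177 169 185 195 198 197 204 201 202 198 181 150 135 127]
217 [170 170 178 179 178 180 179 184 190 196 197 198 201 202 196 189 190]
```

Request:
apply_moves --pt "0 0.002 0.02 0 0 0 -1" --pt "0 0.001 0.02 0 0 0 -1" --pt "0 0 0.015 0 0 0 -1" --pt "0 0 0 0 0 0 -1" --pt "0 0 0 0 0 0 -1" --pt "0 0 0 0 0 0 -1" --pt "0 0 0 0 0 0 -1" --pt "0 0 0 0 0 0 -1" --pt "0 0 0 0 0 0 -1" --pt "0 0 0 0 0 0 -1"

```text
clock: 14.4
tcp_pos: [0.6694, -0.1938, 0.0251]
orientation: [-2.302, -2.138, 0.0]
wrist_force: [-0.2, -0.2, -0.5]
grip_width: -0.004
grip_force: 0.0
```

```bash
python3 - <<'E'
from h import *
s=bot.read_state();t=s['tcp_pos'];print(t,inrack(t),s['wrist_force'],s['grip_width'])
p,d=vision.capture('scene');n='scene';C=cloud(n,d);Q=(RK.inv().apply((C-O).reshape(-1,3))*1000).reshape(C.shape)
V=p.max(2)
u,v=proj('scene',t)[0].astype(int);print(u,v)
for r in range(v-12,v+10): print(r,V[r,u-12:u+13:2],Q[r,u-12:u+13:3,2].round().astype(int),Q[r,u-12:u+13:3,0].round().astype(int))
E
```

```text
[ 0.66941686 -0.19383789  0.02511699] [141.20194684  -0.58957839  25.11699225] [-0.16470443 -0.21732849 -0.450293  ] -0.00372907993333747
181 215
203 [ 41  41  43  41  43  43  42  45  60  82 101 104  96] [150 136 121 120 109  85  18  25  24] [176 167 158 155 147 133 101 101  96]
204 [46 42 43 43 45 44 44 51 80 88 83 85 81] [146 133 120 119  83  83  13  21  28] [177 169 160 156 138 135 101 101 101]
205 [ 65  60  45  42  41  42  48  69  99 112  94  80  70] [140 129 105 116  91  66   7  17  23] [177 169 157 158 144 130 101 102 101]
206 [ 80  82  52  45  44  44  50  72 100 130 119  94  69] [  0  92  90 109  87  62   6  12  18] [123 157 152 157 145 131 104 103 102]
207 [ 79  78  53  50  43  45  49  71  99 140 139 120  90] [ 97  93  89 101  83  67   7   5  15] [164 159 155 156 146 135 107 102 103]
208 [ 60  64  55  52  44  42  55  69  93 135 146 131 110] [95 95 93 94 83 59  9 13  5] [166 163 159 155 148 135 110 108 101]
209 [ 60  52  50  51  45  46  63  71 105 142 141 126 110] [96 95 96 87 73 58  3  9  1] [169 165 162 155 146 136 110 109 102]
210 [ 72  53  49  48  43  42  69  72 118 167 15
[... 1190 characters left out ...]
180 142] [ 0 -1  3  0 -4  1  0 -2 -2] [157 153 151 146 141 139 135 131 127]
220 [178 182 174 172 176 177 180 183 186 192 194 189 149] [ 0 -2  1 -1  0 -5  0  1  0] [160 155 153 148 145 140 138 135 131]
221 [183 189 185 181 178 177 176 180 181 187 192 191 159] [-1  1  2 -3  0  1 -3 -1  1] [162 159 156 150 148 144 139 136 134]
222 [189 192 193 187 182 177 177 178 178 182 183 186 169] [ 1 -1  0 -3  0 -2  0  0 -3] [165 160 157 153 150 146 143 139 134]
223 [190 197 194 191 190 184 178 176 177 180 179 183 177] [ 1 -3  0 -2  1  3  1 -1  0] [167 162 160 155 153 150 146 141 138]
224 [189 196 195 196 192 189 182 177 177 177 177 180 179] [-1 -2  5  2  0 -4  0  1  1] [169 165 164 159 155 150 148 145 141]
```

Request:
apply_moves --pt "0 0 0.012 0 0 0 -1" --pt "0 0 0.011 0 0 0 -1" --pt "0 0 0 0 0 0 -1" --pt "0 -0.01 0 0 0 0 -1" --pt "0 -0.01 0 0 0 0 -1" --pt "0 -0.008 0 0 0 0 -1" --pt "0 -0.008 0 0 0 0 -1" --pt "0 -0.008 0 0 0 0 -1" --pt "0 -0.008 0 0 0 0 -1" --pt "0 0 0 0 0 0 -1"

```text
clock: 15.7
tcp_pos: [0.6168, -0.19, 0.0024]
orientation: [-2.302, -2.137, 0.001]
wrist_force: [0.1, 0.3, 0.2]
grip_width: -0.002
grip_force: 0.2
```

```bash
cat >> h.py <<'E'
def green(n='scene',ylim=45):
    p,d=vision.capture(n);C=cloud(n,d);Q=(RK.inv().apply((C-O).reshape(-1,3))*1000).reshape(C.shape)
    H,S,V=cv2.split(cv2.cvtColor(p,cv2.COLOR_BGR2HSV))
    g=(((H>55)&(H<95)&(S>60))|((S<40)&(V>150)))&(Q[...,2]>18)&(Q[...,2]<45)&(abs(Q[...,1])<ylim)&(Q[...,0]>-130)&(Q[...,0]<130)
    w=Q[g];print(n,g.sum(),np.percentile(w,[1,50,99],axis=0).round(1).tolist() if len(w) else '');return p,Q,g
def st():
    s=bot.read_state();print(round(s['clock'],2),'rack',inrack(s['tcp_pos']).round(1),'F',s['wrist_force'].round(1),'w',round(s['grip_width'],3),round(s['grip_force'],1));return s
E
python3 - <<'E'
from h import *
st();green()
E
```

```text
15.7 rack [88.4 -0.4  2.4] F [0.1 0.3 0.2] w -0.002 0.2
scene 220 [[-11.3, -14.6, 22.0], [26.5, 5.4, 26.5], [71.9, 25.8, 30.6]]
```

Request:
apply_moves --pt "0 -0.008 0 0 0 0 -1" --pt "0 -0.008 0 0 0 0 -1" --pt "0 -0.008 0 0 0 0 -1" --pt "0 -0.008 0 0 0 0 -1" --pt "0 -0.008 0 0 0 0 -1" --pt "0 -0.008 0 0 0 0 -1" --pt "0 -0.008 0 0 0 0 -1" --pt "0 -0.008 0 0 0 0 -1" --pt "0 -0.008 0 0 0 0 -1" --pt "0 0 0 0 0 0 -1"

```text
clock: 17.0
tcp_pos: [0.5444, -0.1844, 0.0019]
orientation: [-2.301, -2.136, 0.002]
wrist_force: [0.1, -0.7, 0.1]
grip_width: -0.001
grip_force: 0.0
```

```bash
python3 - <<'E'
from h import *
st();green()
E
```

```text
17.0 rack [15.8  0.1  1.9] F [ 0.1 -0.7  0.1] w -0.001 0.0
scene 173 [[-84.0, -12.8, 23.0], [-48.8, 5.5, 26.6], [-5.1, 26.3, 30.4]]
```

Request:
apply_moves --pt "0 -0.005 0 0 0 0 -1" --pt "0 -0.005 0 0 0 0 -1" --pt "0 -0.003 0 0 0 0 -1" --pt "0 -0.002 0 0 0 0 -1" --pt "0 -0.002 0 0 0 0 -1" --pt "0 -0.001 0 0 0 0 -1" --pt "0 -0.001 0 0 0 0 -1" --pt "0 0 0 0 0 0 -1" --pt "0 0 0 0 0 0 -1" --pt "0 0 0 0 0 0 -1"

```text
clock: 18.3
tcp_pos: [0.5275, -0.1833, 0.0024]
orientation: [2.301, 2.137, 0.002]
wrist_force: [4.7, 1.1, -0.3]
grip_width: 0.001
grip_force: 2.0
```

```bash
python3 - <<'E'
from h import *
st();green()
E
```

```text
18.3 rack [-1.1  0.1  2.4] F [ 4.7  1.1 -0.3] w 0.001 2.0
scene 151 [[-98.1, -11.1, 23.3], [-64.3, 5.2, 26.7], [-19.3, 25.5, 30.4]]
```

Request:
apply_moves --pt "0 -0.001 0 0 0 0 -1" --pt "0 -0.001 0 0 0 0 -1" --pt "0 -0.001 0 0 0 0 -1" --pt "0 -0.001 0 0 0 0 -1" --pt "0 0 0 0 0 0 -1" --pt "0 0 0 0 0 0 -1" --pt "0 0 0 0 0 0 -1" --pt "0 0 0 0 0 0 -1" --pt "0 0 0 0 0 0 -1" --pt "0 0 0 0 0 0 -1"

```text
clock: 19.6
tcp_pos: [0.5271, -0.1834, 0.0042]
orientation: [2.296, 2.134, 0.009]
wrist_force: [9.3, 1.0, 0.7]
grip_width: 0.001
grip_force: 4.5
```

```bash
python3 - <<'E'
from h import *
st();green()
plan([(rk(40,0,60),down(YAW))],[1])
E
```

```text
19.6 rack [-1.5 -0.1  4.2] F [9.3 1.  0.7] w 0.001 4.5
scene 160 [[-98.8, -11.3, 23.9], [-64.8, 5.1, 27.5], [-17.9, 25.8, 30.8]]
[0.0003, 0.042, -0.0554] [0.009, 0.0, -0.003]
```

```bash
python3 - <<'E'
from h import *
plan([([.485,.166,.11],down(np.radians(124.1)))],[14],(rk(9,0,230),down(YAW+np.pi-np.pi)))
E
```

```text
[0.0247, -0.0055, 0.0086] [0.0, 0.0, -0.16]
[0.0252, -0.0015, 0.0086] [0.0, 0.0, -0.16]
[0.0252, 0.0025, 0.0086] [0.0, 0.0, -0.16]
[0.0244, 0.0065, 0.0086] [0.0, 0.0, -0.16]
[0.0231, 0.0103, 0.0086] [0.0, 0.0, -0.16]
[0.0212, 0.0138, 0.0086] [0.0, 0.0, -0.16]
[0.0187, 0.017, 0.0086] [0.0, 0.0, -0.16]
[0.0157, 0.0198, 0.0086] [0.0, 0.0, -0.16]
[0.0124, 0.022, 0.0086] [0.0, 0.0, -0.16]
[0.0087, 0.0237, 0.0086] [0.0, 0.0, -0.16]
[0.0048, 0.0248, 0.0086] [0.0, 0.0, -0.16]
[0.0008, 0.0253, 0.0086] [0.0, 0.0, -0.16]
[-0.0032, 0.0251, 0.0086] [0.0, 0.0, -0.16]
[-0.0071, 0.0243, 0.0086] [0.0, 0.0, -0.16]
```

Request:
apply_moves --pt "0 0.004 0 0 0 0 -1" --pt "0 0.008 0 -0.009 0 0 -1" --pt "0 0 -0.02 0 0 0 -1" --pt "0 0 -0.05 0 0 0 -1" --pt "0 0 -0.055 0 0 0 -1" --pt "0 0 -0.055 0 0 0 -1" --pt "0 0 -0.046 0 0 0 0" --pt "0 0 0 0 0 0 0.7" --pt "0 0 0 0 0 0 0.7" --pt "0 0 0 0 0 0 0.7"

```text
clock: 20.9
tcp_pos: [0.5314, -0.1832, 0.2255]
orientation: [2.301, 2.136, 0.006]
wrist_force: [0.3, 0.2, 0.0]
grip_width: 0.837
grip_force: 0.0
```

Request:
apply_moves --pt "0.025 -0.0055 0 0 0 -0.16 0.7" --pt "0.025 -0.0015 0 0 0 -0.16 0.7" --pt "0.025 0.0025 0 0 0 -0.16 0.7" --pt "0.0245 0.0065 0 0 0 -0.16 0.7" --pt "0.023 0.0105 0 0 0 -0.16 0.7" --pt "0.021 0.014 0 0 0 -0.16 0.7" --pt "0.0185 0.017 0 0 0 -0.16 0.7" --pt "0.0155 0.02 0.01 0 0 -0.16 0.7" --pt "0.0125 0.022 0.015 0 0 -0.16 0.7" --pt "0.0085 0.0235 0.015 0 0 -0.16 0.7"

```text
clock: 22.15
tcp_pos: [0.4958, 0.0668, 0.1853]
orientation: [0.062, 3.136, -0.001]
wrist_force: [0.8, -0.3, -0.5]
grip_width: 0.852
grip_force: 0.0
```

Request:
apply_moves --pt "0.005 0.025 0.015 0 0 -0.16 0.7" --pt "0.001 0.0255 0.015 0 0 -0.16 0.7" --pt "-0.003 0.025 0.015 0 0 -0.16 0.7" --pt "-0.007 0.0245 0.015 0 0 -0.16 0.7" --pt "0 0 0.015 0 0 0 0.7" --pt "0 0 0.015 0 0 0 0.7" --pt "0 0 0 0 0 0 0.7" --pt "0 0 0 0 0 0 0.7" --pt "0 0 0 0 0 0 0.7" --pt "0 0 0 0 0 0 0.7"

```text
clock: 23.4
tcp_pos: [0.483, 0.1664, 0.0982]
orientation: [-0.918, 2.994, -0.005]
wrist_force: [0.1, 0.7, -0.6]
grip_width: 0.85
grip_force: 0.0
```

```bash
python3 - <<'E'
from h import *
s=st();t=s['tcp_pos'];print(t)
p,d=vision.capture('scene');C=cloud('scene',d)
cv2.imwrite('f2.png',p)
H,S,V=cv2.split(cv2.cvtColor(p,cv2.COLOR_BGR2HSV))
# gripper lowest points in tool frame
r=R.from_rotvec(s['orientation']);L=(r.inv().apply((C-t).reshape(-1,3))*1000).reshape(C.shape)
m=(abs(L[...,0])<25)&(abs(L[...,1])<75)&(C[...,2]>.045)&(C[...,2]<.25)
for a in range(-60,30,5):
    w=L[m&(L[...,2]>=a)&(L[...,2]<a+5)]
    if len(w): print(a,len(w),w[:,1].min().round(),w[:,1].max().round(),w[:,0].min().round(),w[:,0].max().round())
# new tin seen in scene
g=((((H>55)&(H<95)&(S>60))|((S<40)&(V>150))))&(C[...,2]>.018)&(C[...,2]<.032)&(np.hypot(C[...,0]-.485,C[...,1]-.166)<.06)
w=(C[g][:,:2]*1000).astype(np.float32);print(g.sum(),cv2.minAreaRect(w))
plan([([.485,.166,t[2]],down(np.radians(124.1)))],[1])
E
```

```text
23.4 rack [-69.9 345.7  98.2] F [ 0.1  0.7 -0.6] w 0.85 0.0
[0.48296605 0.16637223 0.09823468]
-60 17 -50.0 39.0 -11.0 9.0
-55 23 -51.0 49.0 -11.0 10.0
-50 22 -50.0 48.0 -12.0 10.0
-45 21 -51.0 47.0 -12.0 7.0
-40 22 -52.0 48.0 -11.0 12.0
-35 19 -50.0 46.0 -12.0 8.0
-30 14 -48.0 39.0 -11.0 10.0
-25 4 35.0 37.0 -7.0 8.0
468 ((489.4940185546875, 167.74957275390625), (84.8482437133789, 52.20212173461914), 34.021644592285156)
[-0.0016, -0.0016, -0.0001] [-0.006, 0.008, -0.0]
```

Request:
apply_moves --pt "-0.003 -0.0016 0.03 0 0 0 0.75" --pt "0 0 0.03 0 0 0 0.75" --pt "0 0 0.03 0 0 0 0.75" --pt "0 0 0.015 0 0 0 0.75" --pt "0 0 0 0 0 0 0.75" --pt "0 0 0 0 0 0 0.75" --pt "0 0 0 0 0 0 -1" --pt "0 0 0 0 0 0 -1" --pt "0 0 0 0 0 0 -1" --pt "0 0 0 0 0 0 -1" --newtons 40

```text
clock: 24.7
tcp_pos: [0.4882, 0.1672, -0.0056]
orientation: [-0.918, 2.992, -0.005]
wrist_force: [0.2, 0.6, 6.6]
grip_width: 0.645
grip_force: 45.6
```

Request:
apply_moves --pt "0 0 -0.015 0 0 0 -1" --pt "0 0 -0.03 0 0 0 -1" --pt "0 0 -0.045 0 0 0 -1" --pt "0 0 -0.045 0 0 0 -1" --pt "0 0 -0.045 0 0 0 -1" --pt "0 0 -0.04 0 0 0 -1" --pt "0 0 0 0 0 0 -1" --pt "0 0 0 0 0 0 -1" --pt "0 0 0 0 0 0 -1" --pt "0 0 0 0 0 0 -1"

```text
clock: 25.95
tcp_pos: [0.4836, 0.1667, 0.2104]
orientation: [-0.92, 2.999, -0.005]
wrist_force: [0.1, -0.2, -2.5]
grip_width: 0.642
grip_force: 44.7
```

```bash
python3 - <<'E'
from h import *
s=st();t=s['tcp_pos'];print(t)
plan([(rk(55,0,213),down(YAW+np.pi/2))],[10])
E
```

```text
25.95 rack [-69.3 346.1 210.4] F [ 0.1 -0.2 -2.5] w 0.642 44.7
[0.48363329 0.16665659 0.21044659]
[0.0116, -0.0349, -0.0002] [-0.0, 0.0, 0.066]
[0.0092, -0.0356, -0.0002] [-0.0, 0.0, 0.066]
[0.0068, -0.0361, -0.0002] [-0.0, 0.0, 0.066]
[0.0044, -0.0365, -0.0002] [-0.0, 0.0, 0.066]
[0.002, -0.0367, -0.0002] [-0.0, 0.0, 0.066]
[-0.0005, -0.0368, -0.0002] [-0.0, 0.0, 0.066]
[-0.0029, -0.0367, -0.0002] [-0.0, 0.0, 0.066]
[-0.0053, -0.0364, -0.0002] [-0.0, 0.0, 0.066]
[-0.0077, -0.0359, -0.0002] [-0.0, 0.0, 0.066]
[-0.0101, -0.0354, -0.0002] [-0.0, 0.0, 0.066]
```

Request:
apply_moves --pt "0.0115 -0.035 -0.001 0 0 0.066 -1" --pt "0.009 -0.0355 -0.001 0 0 0.066 -1" --pt "0.007 -0.036 0 0 0 0.066 -1" --pt "0.0045 -0.0365 0 0 0 0.066 -1" --pt "0.002 -0.0365 0 0 0 0.066 -1" --pt "-0.0005 -0.037 0 0 0 0.066 -1" --pt "-0.003 -0.0365 0 0 0 0.066 -1" --pt "-0.0055 -0.0365 0 0 0 0.066 -1" --pt "-0.0075 -0.036 0 0 0 0.066 -1" --pt "-0.01 -0.0355 0 0 0 0.067 -1"

```text
clock: 27.2
tcp_pos: [0.5851, -0.1877, 0.2143]
orientation: [0.107, 3.133, 0.001]
wrist_force: [-0.1, -0.6, -2.4]
grip_width: 0.639
grip_force: 44.7
```

Request:
apply_moves --pt "0 0 0.03 0 0 0 -1" --pt "0 0 0.04 0 0 0 -1" --pt "0 0 0.04 0 0 0 -1" --pt "0 0 0.03 0 0 0 -1" --pt "0 0 0 0 0 0 -1" --pt "0 0 0 0 0 0 -1" --pt "0 0 0 0 0 0 -1" --pt "0 0 0 0 0 0 -1" --pt "0 0 0 0 0 0 -1" --pt "0 0 0 0 0 0 -1"

```text
clock: 28.45
tcp_pos: [0.5867, -0.1869, 0.0759]
orientation: [0.103, 3.13, -0.001]
wrist_force: [0.1, 0.1, -2.9]
grip_width: 0.643
grip_force: 44.7
```

```bash
python3 - <<'E'
from h import *
s=st();t=s['tcp_pos'];r=R.from_rotvec(s['orientation']);y=r.as_matrix()[:,1];print('tool y yaw rel rack',np.degrees(np.arctan2(y[1],y[0])-YAW))
p,d=vision.capture('scene');C=cloud('scene',d);cv2.imwrite('f3.png',p)
Q=(RK.inv().apply((C-O).reshape(-1,3))*1000).reshape(C.shape)
H,S,V=cv2.split(cv2.cvtColor(p,cv2.COLOR_BGR2HSV))
g=(((H>50)&(H<100)&(S>60))|((S<40)&(V>150)))&(Q[...,2]>55)&(Q[...,2]<130)&(abs(Q[...,0]-55)<70)&(abs(Q[...,1])<45)
w=Q[g];print(len(w),np.percentile(w,[1,50,99],axis=0).round(1).tolist())
z=np.percentile(w[:,2],90);
tp=g&(abs(Q[...,2]-np.percentile(w[:,2],85))<4)
w=Q[tp];print(np.median(w[:,2]),cv2.minAreaRect(w[:,:2].astype(np.float32)))
# rim/lane check: old tin
green()
m=(Q[...,0]>-10)&(Q[...,0]<36)&(Q[...,1]>60)&(Q[...,1]<140)&(Q[...,2]>175)&(Q[...,2]<192);print('bar top',Q[m].mean(0),m.sum())
u,v=proj('scene',t)[0].astype(int)
a=cv2.resize(p[v-60:v+60,u-60:u+80],None,fx=5,fy=5,interpolation=cv2.INTER_CUBIC);cv2.imwrite('pics/g.png',a)
E
```

```text
28.45 rack [58.2  0.6 75.9] F [ 0.1  0.1 -2.9] w 0.643 44.7
tool y yaw rel rack 90.22843329033073
341 [[46.7, -23.6, 100.4], [79.1, 1.6, 106.3], [101.9, 28.0, 110.3]]
106.58880125304194 ((73.90106201171875, 1.5633296966552734), (57.3133659362793, 52.16840744018555), 2.663316011428833)
scene 226 [[-97.8, -18.4, 21.9], [-71.1, 8.4, 26.3], [-20.3, 26.6, 30.2]]
bar top [ 16.1763316  108.72324284 180.4899563 ] 44
```

View pics/g.png

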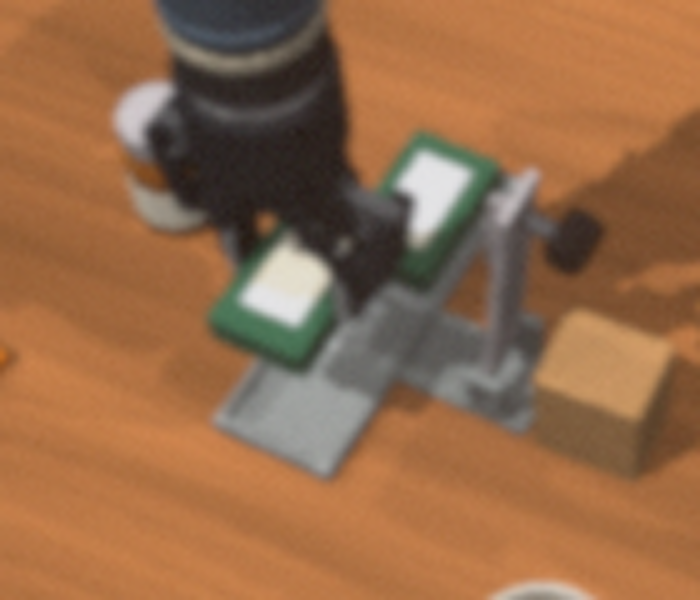

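The crop shows the new tin held level over the back half, the old tin at the front lip at about (440,200), and the bar upright with its knob at (572,238). Lowering now.

Request:
apply_moves --pt "0.0025 0 0.02 0 0 0 -1" --pt "0 0 0.025 0 0 0 -1" --pt "0 0 0.02 0 0 0 -1" --pt "0 0 0.008 0 0 0 -1" --pt "0 0 0.002 0 0 0 -1" --pt "0 0 0.001 0 0 0 -1" --pt "0 0 0.001 0 0 0 -1" --pt "0 0 0.001 0 0 0 -1" --pt "0 0 0 0 0 0 -1" --pt "0 0 0 0 0 0 -1"

```text
clock: 29.8
tcp_pos: [0.5848, -0.1867, -0.0023]
orientation: [0.103, 3.131, -0.001]
wrist_force: [0.4, 0.8, -2.6]
grip_width: 0.649
grip_force: 44.6
```

```bash
python3 - <<'E'
from h import *
s=st();t=s['tcp_pos']
p,Q,g=green()
for a,b in((-130,-10),(0,130)):
  w=Q[g&(Q[...,0]>a)&(Q[...,0]<b)];print(np.percentile(w,[1,50,99],axis=0).round(1).tolist(),np.median(w[w[:,2]>23][:,2]))
E
```

```text
29.8 rack [56.3  0.6 -2.3] F [ 0.4  0.8 -2.6] w 0.649 44.6
scene 623 [[-97.3, -21.7, 21.6], [-21.2, 2.3, 27.1], [99.5, 27.5, 31.7]]
[[-97.9, -20.4, 21.3], [-59.1, 2.2, 26.3], [-15.1, 26.9, 29.7]] 26.398756447495174
[[46.4, -21.9, 22.9], [78.5, 2.5, 28.3], [100.0, 27.8, 32.3]] 28.319192518444947
```

Request:
apply_moves --pt "0 0 0.001 0 0 0 -1" --pt "0 0 0.0005 0 0 0 -1" --pt "0 0 0.0005 0 0 0 -1" --pt "0 0 0.0005 0 0 0 -1" --pt "0 0 0 0 0 0 -1" --pt "0 0 0 0 0 0 -1" --pt "0 0 0 0 0 0 -1" --pt "0 0 0 0 0 0 -1" --pt "0 0 0 0 0 0 -1" --pt "0 0 0 0 0 0 -1"

```text
clock: 31.1
tcp_pos: [0.5847, -0.1867, -0.0044]
orientation: [0.103, 3.131, -0.001]
wrist_force: [-3.9, 2.5, 4.7]
grip_width: 0.643
grip_force: 45.6
```

Request:
apply_moves --pt "0 0 0 0 0 0 0.6" --pt "0 0 0 0 0 0 0.65" --pt "0 0 0 0 0 0 0.65" --pt "0 0 -0.01 0 0 0 0.65" --pt "0 0 -0.03 0 0 0 0.65" --pt "0 0 -0.04 0 0 0 0.65" --pt "0 0 -0.055 0 0 0 0.65" --pt "0 0 -0.055 0 0 0 0.4" --pt "0 0 -0.045 0 0 0 0.2" --pt "0 0 0 0 0 0 0.2"

```text
clock: 32.35
tcp_pos: [0.5852, -0.1877, 0.2371]
orientation: [0.103, 3.12, -0.008]
wrist_force: [0.2, -0.6, -1.2]
grip_width: 0.6
grip_force: 0.0
```

```bash
python3 - <<'E'
from h import *
s=st()
for n in('scene','top'):
  p,Q,g=green(n)
  for a,b in((-130,-10),(0,130)):
    w=Q[g&(Q[...,0]>a)&(Q[...,0]<b)]
    if len(w)<10: print(n,'few');continue
    A=np.c_[w[:,:2],np.ones(len(w))];k=w[:,2]>23.5;c=np.linalg.lstsq(A[k],w[k,2],rcond=None)[0]
    print(n,np.percentile(w,[1,50,99],axis=0).round(1).tolist(),np.median(w[k,2]).round(1),'tilt deg',np.degrees(c[:2]).round(2))
  if n=='scene':
    m=(Q[...,2]>165)&(Q[...,2]<172)&(Q[...,0]>-30)&(Q[...,0]<60)&(Q[...,1]>110)&(Q[...,1]<180)
    H,S,V=cv2.split(cv2.cvtColor(p,cv2.COLOR_BGR2HSV))
    k=(V<70)&(Q[...,2]>135)&(Q[...,2]<180)&(Q[...,0]>-30)&(Q[...,0]<60)&(Q[...,1]>110)&(Q[...,1]<180)
    print('knob',k.sum(),Q[k].mean(0),Q[k].min(0),Q[k].max(0))
E
```

```text
32.35 rack [ 56.8  -0.3 237.1] F [ 0.2 -0.6 -1.2] w 0.6 0.0
scene 851 [[-96.5, -22.3, 21.4], [23.9, 3.9, 26.2], [99.4, 27.4, 30.4]]
scene [[-97.3, -20.8, 21.6], [-52.4, 3.7, 26.2], [-14.1, 27.1, 30.8]] 26.3 tilt deg [ 0.04 -0.13]
scene [[15.3, -22.9, 21.2], [58.4, 3.9, 26.2], [99.8, 27.7, 30.1]] 26.4 tilt deg [-0.05 -0.31]
knob 67 [ 18.5406209  136.96289934 171.24217428] [  5.21653963 129.7369214  158.98642354] [ 29.07013389 144.15780678 177.99398928]
top 306 [[-51.4, -18.5, 19.8], [32.5, 9.8, 26.0], [66.3, 27.7, 30.6]]
top [[-56.3, 5.2, 20.3], [-27.4, 21.4, 25.4], [-14.8, 27.3, 29.8]] 25.8 tilt deg [1.04 2.94]
top [[10.9, -18.5, 19.9], [38.7, 5.8, 26.2], [66.5, 27.7, 30.6]] 26.7 tilt deg [0.12 0.23]
```

```bash
python3 - <<'E'
from h import *
plan([(rk(13,138,215),down(YAW))],[10])
E
```

```text
[0.0041, 0.0138, 0.0016] [0.001, 0.001, 0.157]
[0.0062, 0.013, 0.0016] [0.001, 0.001, 0.157]
[0.0082, 0.0118, 0.0015] [0.001, 0.001, 0.157]
[0.0099, 0.0104, 0.0015] [0.001, 0.001, 0.157]
[0.0114, 0.0087, 0.0015] [0.001, 0.001, 0.157]
[0.0127, 0.0068, 0.0016] [0.001, 0.001, 0.157]
[0.0136, 0.0047, 0.0016] [0.001, 0.001, 0.157]
[0.0142, 0.0025, 0.0016] [0.001, 0.001, 0.157]
[0.0144, 0.0003, 0.0016] [0.001, 0.001, 0.157]
[0.0142, -0.002, 0.0016] [0.001, 0.001, 0.157]
```

Request:
apply_moves --pt "0.004 0.014 0 0.001 0.001 0.157 0.2" --pt "0.006 0.013 0 0.001 0.001 0.157 0.2" --pt "0.008 0.012 0 0.001 0.001 0.157 0.2" --pt "0.01 0.0105 0 0.001 0.001 0.157 0.2" --pt "0.0115 0.0085 0 0.001 0.001 0.157 0.2" --pt "0.0125 0.007 0 0.001 0.001 0.157 0.2" --pt "0.0135 0.0045 0.002 0.001 0.001 0.157 0.2" --pt "0.014 0.0025 0.005 0.001 0.001 0.157 0.2" --pt "0.0145 0 0.005 0.001 0.001 0.157 0.2" --pt "0.014 -0.002 0.005 0 0 0.157 0.2"

```text
clock: 33.7
tcp_pos: [0.5491, -0.046, 0.2099]
orientation: [-2.294, -2.139, 0.008]
wrist_force: [-0.1, 0.1, -0.6]
grip_width: 0.598
grip_force: 0.0
```

```bash
python3 - <<'E'
from h import *
st();plan([(rk(13,138,144),down(YAW))],[1])
E
```

```text
33.7 rack [ 10.8 138.5 209.9] F [-0.1  0.1 -0.6] w 0.598 0.0
[-0.0005, 0.0027, 0.0658] [-0.007, 0.0, -0.0]
```

Request:
apply_moves --pt "0 0.002 0.02 -0.004 0 0 0.2" --pt "0 0 0.02 0 0 0 0.2" --pt "0 0 0.015 0 0 0 0.2" --pt "0 0 0.01 0 0 0 0.2" --pt "0 0 0 0 0 0 0.2" --pt "0 0 0 0 0 0 -1" --pt "0 0 0 0 0 0 -1" --pt "0 0 0 0 0 0 -1" --pt "0 0 0 0 0 0 -1" --pt "0 0 0 0 0 0 -1" --newtons 50

```text
clock: 34.95
tcp_pos: [0.5525, -0.0469, 0.1489]
orientation: [2.291, 2.146, 0.001]
wrist_force: [-4.2, 1.2, 5.3]
grip_width: 0.284
grip_force: 51.0
```

```bash
python3 - <<'E'
from h import *
s=st()
K=lambda t:rk(13,90-136*np.cos(t)+31*np.sin(t),30.5+136*np.sin(t)+31*np.cos(t))
T=np.linspace(1.694,0,19);r=R.from_rotvec(s['orientation'])
for a,b in zip(T[:-1],T[1:]): print(np.round(r.inv().apply(K(b)-K(a)),4).tolist())
E
```

```text
34.95 rack [ 14.3 137.9 148.9] F [-4.2  1.2  5.3] w 0.284 51.0
[-0.0125, -0.0001, -0.0039]
[-0.0128, -0.0001, -0.0027]
[-0.013, -0.0001, -0.0015]
[-0.0131, -0.0001, -0.0002]
[-0.0131, -0.0001, 0.001]
[-0.0129, -0.0001, 0.0022]
[-0.0127, -0.0001, 0.0034]
[-0.0123, -0.0001, 0.0046]
[-0.0118, -0.0001, 0.0058]
[-0.0112, -0.0001, 0.0068]
[-0.0105, -0.0001, 0.0079]
[-0.0097, -0.0001, 0.0088]
[-0.0089, -0.0001, 0.0097]
[-0.0079, -0.0001, 0.0105]
[-0.0069, -0.0001, 0.0112]
[-0.0058, -0.0001, 0.0118]
[-0.0047, -0.0, 0.0123]
[-0.0035, -0.0, 0.0126]
```

Gripped again. Swinging the bar down.

Request:
apply_moves --pt "-0.0125 0 -0.0039 0 0 0 -1" --pt "-0.0128 0 -0.0027 0 0 0 -1" --pt "-0.013 0 -0.0015 0 0 0 -1" --pt "-0.0131 0 -0.0002 0 0 0 -1" --pt "-0.0131 0 0.001 0 0 0 -1" --pt "-0.0129 0 0.0022 0 0 0 -1" --pt "-0.0127 0 0.0034 0 0 0 -1" --pt "-0.0123 0 0.0046 0 0 0 -1" --pt "-0.0118 0 0.0058 0 0 0 -1" --pt "-0.0112 0 0.0068 0 0 0 -1"

```text
clock: 36.2
tcp_pos: [0.5436, -0.1746, 0.1337]
orientation: [2.29, 2.144, -0.005]
wrist_force: [-5.4, -1.6, 7.7]
grip_width: 0.282
grip_force: 48.6
```

```bash
python3 - <<'E'
from h import *
st();print('knob should',90-136*np.cos(.753)+31*np.sin(.753),30.5+136*np.sin(.753)+31*np.cos(.753))
E
```

```text
36.2 rack [ 14.3   9.8 133.7] F [-5.4 -1.6  7.7] w 0.282 48.6
knob should 11.967623258261412 146.1198433662465
```

Request:
apply_moves --pt "-0.0105 0 0.0079 0 0 0 -1" --pt "-0.0097 0 0.0088 0 0 0 -1" --pt "-0.0089 0 0.0097 0 0 0 -1" --pt "-0.0079 0 0.0105 0 0 0 -1" --pt "-0.0069 0 0.0112 0 0 0 -1" --pt "-0.0058 0 0.0118 0 0 0 -1" --pt "-0.0047 0 0.0123 0 0 0 -1" --pt "-0.0035 0 0.0126 0 0 0 -1" --pt "0 0 0.001 0 0 0 -1" --pt "0 0 0 0 0 0 -1"

```text
clock: 37.45
tcp_pos: [0.539, -0.2397, 0.0482]
orientation: [2.289, 2.133, -0.022]
wrist_force: [-8.4, -14.5, 4.8]
grip_width: 0.284
grip_force: 60.9
```

```bash
cat >> h.py <<'E'
def barcheck():
    p,Q,g=green()
    H,S,V=cv2.split(cv2.cvtColor(p,cv2.COLOR_BGR2HSV))
    m=(Q[...,0]>0)&(Q[...,0]<28)&(Q[...,1]>-30)&(Q[...,1]<75)&(S<70)&(V>110)&(Q[...,2]>29)&(Q[...,2]<80)
    w=Q[m];print('bar',m.sum(),np.polyfit(w[:,1],w[:,2],1),np.median(w[:,2]));return p,Q
E
python3 - <<'E'
from h import *
st();barcheck()
E
```

```text
37.45 rack [ 14.3 -55.4  48.2] F [ -8.4 -14.5   4.8] w 0.284 60.9
scene 844 [[-84.2, -21.7, 21.7], [28.2, 6.8, 27.1], [99.5, 42.3, 44.6]]
bar 355 [-0.12001066 44.22543812] 41.52929157387219
```

Request:
apply_moves --pt "0 0 0 0 0 0 -1" --pt "0 0 0 0 0 0 -1" --pt "0 0 0 0 0 0 -1" --pt "0 0 0 0 0 0 -1" --pt "0 0 0 0 0 0 -1" --pt "0 0 0 0 0 0 -1" --pt "0 0 0 0 0 0 -1" --pt "0 0 0 0 0 0 -1" --pt "0 0 0 0 0 0 -1" --pt "0 0 0 0 0 0 -1" --newtons 20

```text
clock: 38.75
tcp_pos: [0.539, -0.2397, 0.0483]
orientation: [2.289, 2.133, -0.022]
wrist_force: [-8.6, -14.0, 5.7]
grip_width: 0.285
grip_force: 60.9
```

```bash
python3 - <<'E'
from h import *
s=st();print(s['torque'],R.from_rotvec(s['orientation']).as_matrix()[:,2]);p,Q=barcheck()
for a,b in((-130,-8),(8,130)):
    H,S,V=cv2.split(cv2.cvtColor(p,cv2.COLOR_BGR2HSV));g=(H>55)&(H<95)&(S>60)&(Q[...,2]>15)&(Q[...,2]<40)&(abs(Q[...,1])<45)&(Q[...,0]>a)&(Q[...,0]<b)
    print(g.sum(),np.percentile(Q[g],[1,50,99],axis=0).round(1).tolist())
cv2.imwrite('f4.png',p)
a=cv2.resize(p[110:220,145:285],None,fx=5,fy=5,interpolation=cv2.INTER_CUBIC);cv2.imwrite('pics/h.png',cv2.convertScaleAbs(a,alpha=1.4,beta=15))
E
```

```text
38.75 rack [ 14.3 -55.4  48.3] F [ -8.6 -14.    5.7] w 0.285 60.9
[-2.39383978  1.52060096 -0.07494093] [-0.00179879 -0.01909444 -0.99981607]
scene 837 [[-85.0, -20.9, 21.3], [29.3, 7.3, 27.1], [99.4, 42.6, 44.7]]
bar 346 [-0.11827199 44.40790108] 41.699691550241724
43 [[-43.2, -5.3, 20.6], [-23.7, 21.0, 26.2], [-16.1, 27.1, 28.6]]
149 [[33.5, -23.0, 20.5], [90.4, 15.2, 25.9], [99.9, 28.2, 29.6]]
```

Request:
apply_moves --pt "0 0 0 0 0 0 -0.2" --pt "0 0 0 0 0 0 0.1" --pt "0 0 0 0 0 0 0.1" --pt "0 0 -0.01 0 0 0 0.1" --pt "0 0 -0.03 0 0 0 0.1" --pt "0 0 -0.04 0 0 0 0.1" --pt "0 0 -0.04 0 0 0 0" --pt "0 0 -0.02 0 0 0 -1" --pt "0 0 0 0 0 0 -1" --pt "0 0 0 0 0 0 -1" --newtons 20

```text
clock: 40.05
tcp_pos: [0.5403, -0.2294, 0.1857]
orientation: [2.292, 2.148, -0.0]
wrist_force: [0.5, -0.2, -0.5]
grip_width: 0.005
grip_force: 0.0
```

```bash
python3 - <<'E'
from h import *
s=st();p,Q=barcheck()
H,S,V=cv2.split(cv2.cvtColor(p,cv2.COLOR_BGR2HSV))
for a,b in((-130,-8),(8,130)):
    g=(H>55)&(H<95)&(S>60)&(Q[...,2]>15)&(Q[...,2]<40)&(abs(Q[...,1])<45)&(Q[...,0]>a)&(Q[...,0]<b)
    print(g.sum(),np.percentile(Q[g],[1,50,99],axis=0).round(1).tolist())
k=(V<70)&(Q[...,2]>45)&(Q[...,2]<100)&(abs(Q[...,0]-13)<25)&(Q[...,1]>-70)&(Q[...,1]<-20)
print('knob',k.sum(),Q[k].mean(0),Q[k].min(0),Q[k].max(0))
a=cv2.resize(p[110:220,145:285],None,fx=5,fy=5,interpolation=cv2.INTER_CUBIC);cv2.imwrite('pics/h.png',cv2.convertScaleAbs(a,alpha=1.3,beta=10))
E
```

```text
40.05 rack [ 14.9 -45.1 185.7] F [ 0.5 -0.2 -0.5] w 0.005 0.0
scene 903 [[-90.6, -22.0, 22.3], [25.1, 6.0, 26.8], [99.0, 42.5, 44.8]]
bar 354 [-0.11632264 44.40752151] 41.681979903907646
64 [[-97.7, -20.2, 22.0], [-24.9, 17.3, 25.7], [-16.1, 27.1, 30.5]]
141 [[33.6, -22.6, 21.6], [89.8, 16.5, 25.8], [99.7, 28.3, 29.1]]
knob 52 [ 18.18186657 -36.16728874  85.24254322] [  5.80212052 -44.16268825  76.48165321] [ 27.39187039 -30.19263821  91.29730324]
```

View pics/h.png

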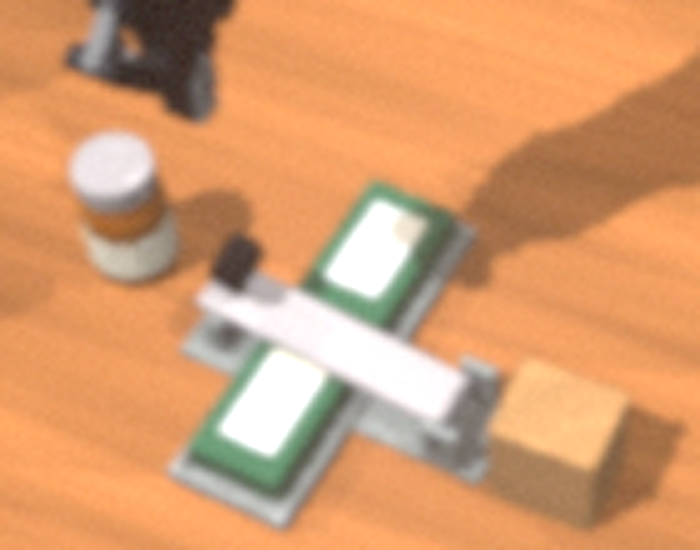

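The crop shows the bar about 7° short of down, with the knob at (236,262) and nothing visible in its way. Both tins lie flat, and the jar and box are unmoved. I'll press down on the knob with the fingers shut.

Request:
apply_moves --pt "0 -0.001 0.04 0 0 0 -1" --pt "0 0 0.04 0 0 0 -1" --pt "0 0 0.02 0 0 0 -1" --pt "0 0 0.0025 0 0 0 -1" --pt "0 0 0.0025 0 0 0 -1" --pt "0 0 0.0025 0 0 0 -1" --pt "0 0 0.0025 0 0 0 -1" --pt "0 0 0.0025 0 0 0 -1" --pt "0 0 0.0025 0 0 0 -1" --pt "0 0 0 0 0 0 -1"

```text
clock: 41.35
tcp_pos: [0.5397, -0.2298, 0.0715]
orientation: [2.291, 2.147, 0.0]
wrist_force: [1.1, -0.6, 0.9]
grip_width: 0.004
grip_force: 0.0
```

```bash
python3 - <<'E'
from h import *
s=st();p,Q=barcheck()
E
```

```text
41.35 rack [ 14.3 -45.5  71.5] F [ 1.1 -0.6  0.9] w 0.004 0.0
scene 885 [[-84.8, -31.1, 22.0], [27.5, 5.4, 27.3], [98.5, 42.1, 44.3]]
bar 349 [-0.09118638 41.90458735] 39.68893356761405
```

Request:
apply_moves --pt "0 0 0.0025 0 0 0 -1" --pt "0 0 0.0025 0 0 0 -1" --pt "0 0 0.0025 0 0 0 -1" --pt "0 0 0.0025 0 0 0 -1" --pt "0 0 0.001 0 0 0 -1" --pt "0 0 0.001 0 0 0 -1" --pt "0 0 0 0 0 0 -1" --pt "0 0 0 0 0 0 -1" --pt "0 0 0 0 0 0 -1" --pt "0 0 0 0 0 0 -1"

```text
clock: 42.65
tcp_pos: [0.5397, -0.2298, 0.0595]
orientation: [2.291, 2.147, 0.0]
wrist_force: [1.2, -0.2, -0.1]
grip_width: -0.0
grip_force: 0.0
```

```bash
python3 - <<'E'
from h import *
s=st();p,Q=barcheck()
E
```

```text
42.65 rack [ 14.3 -45.5  59.5] F [ 1.2 -0.2 -0.1] w -0.0 0.0
scene 904 [[-84.1, -39.2, 22.1], [27.1, 4.6, 27.3], [99.8, 42.1, 36.5]]
bar 326 [-3.68539817e-03  3.38384691e+01] 33.64846595193222
```

Request:
apply_moves --pt "0 0 0.001 0 0 0 -1" --pt "0 0 0.001 0 0 0 -1" --pt "0 0 0.001 0 0 0 -1" --pt "0 0 0.001 0 0 0 -1" --pt "0 0 0 0 0 0 -1" --pt "0 0 0 0 0 0 -1" --pt "0 0 0 0 0 0 -1" --pt "0 0 0 0 0 0 -1" --pt "0 0 0 0 0 0 -1" --pt "0 0 0 0 0 0 -1"

```text
clock: 43.95
tcp_pos: [0.54, -0.23, 0.0588]
orientation: [2.29, 2.146, 0.001]
wrist_force: [-4.4, 2.7, 12.0]
grip_width: 0.004
grip_force: 6.0
```

Hard stop reached (12 N with no further motion), so the bar is fully down. Retreating.

Request:
apply_moves --pt "0 0 -0.01 0 0 0 -1" --pt "0 0 -0.03 0 0 0 -1" --pt "0 0 -0.05 0 0 0 -1" --pt "0 0 -0.05 0 0 0 -1" --pt "0 0 -0.03 0 0 0 -1" --pt "0 0 0 0 0 0 -1" --pt "0 0 0 0 0 0 -1" --pt "0 0 0 0 0 0 -1" --pt "0 0 0 0 0 0 -1" --pt "0 0 0 0 0 0 -1"

```text
clock: 45.2
tcp_pos: [0.5391, -0.2295, 0.2246]
orientation: [2.292, 2.148, -0.0]
wrist_force: [1.0, -0.6, -1.4]
grip_width: 0.0
grip_force: 0.0
```

```bash
python3 - <<'E'
from h import *
s=st();p,Q=barcheck()
H,S,V=cv2.split(cv2.cvtColor(p,cv2.COLOR_BGR2HSV))
for a,b in((-130,-8),(31,130)):
    g=(((H>55)&(H<95)&(S>60))|((S<40)&(V>150)))&(Q[...,2]>15)&(Q[...,2]<31)&(abs(Q[...,1])<45)&(Q[...,0]>a)&(Q[...,0]<b)
    print(g.sum(),np.percentile(Q[g],[1,50,99],axis=0).round(1).tolist())
a=cv2.imread('pics/scene0.png');d=(cv2.absdiff(a,p).max(2)>60)
for nm,P in dict(jar=(.511,-.315,.085),box=(.554,-.033,.07),mug=(.719,.004,.085),rnd=(.581,.201,.026)).items():
    u,v=proj('scene',np.array(P))[0].astype(int);print(nm,u,v,d[v-12:v+20,u-12:u+13].sum())
E
```

```text
45.2 rack [ 13.7 -45.2 224.6] F [ 1.  -0.6 -1.4] w 0.0 0.0
scene 1031 [[-90.8, -37.2, 22.1], [18.0, 3.7, 27.2], [99.0, 42.6, 36.4]]
bar 336 [1.46433152e-03 3.34442724e+01] 33.5133018469409
345 [[-96.9, -19.3, 21.1], [-52.8, 3.0, 26.2], [-15.6, 27.0, 30.0]]
373 [[31.3, -22.1, 22.3], [66.9, 3.9, 26.2], [99.7, 28.0, 30.1]]
jar 166 142 0
box 255 191 0
mug 243 249 0
rnd 337 240 0
```

The bar is level at the expected height, both tins lie flat at 26 mm, and the bystanders haven't moved. Handing in.

```bash
python3 -c "
from workcell import workorder
print(workorder.sign_off())"
```

```text
the job is handed in; nothing more can be done
None
```

Job handed in at about 45 s: old tin slid to the front lip, new tin flat in the lane behind it, bar fully down over the new tin, and the jar, small box, mug and round tin left where they stood.

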